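# Tray up the gem boxes and count them on the ratchet counter

### The job

Move every blue glass-lidded box of finished studs from the soldering board into the green tray, each lying flat on the tray's floor, lid up, none on top of another; the lids are fragile, so grip the boxes lightly, with no more than about 15 N. Once they are all in, press the counter's red lever all the way down and let it spring right back up, once for each box and no more, so that the dial, which starts at zero, shows the number of boxes. Leave the charcoal block, the tweezers and the torch where they are.

Things in the scene. Friction and masses are not known exactly. Their poses are not given: they have to be found in the camera images.
- box1: blue gem box with a clear glass lid, dark studs inside; 60 (its x) x 45 (its y) x 28 mm high, about 80 g; origin at the centre of its underside, z up. One of 5 alike, of which 3 to 5 are present (absent ones read None). A force above 35 N between the fingers (both together) and the box breaks it; 5 to 10 N of grip is ample
- box2: blue gem box with a clear glass lid, dark studs inside; 60 (its x) x 45 (its y) x 28 mm high, about 80 g; origin at the centre of its underside, z up. One of 5 alike, of which 3 to 5 are present (absent ones read None). A force above 35 N between the fingers (both together) and the box breaks it; 5 to 10 N of grip is ample
- box3: blue gem box with a clear glass lid, dark studs inside; 60 (its x) x 45 (its y) x 28 mm high, about 80 g; origin at the centre of its underside, z up. One of 5 alike, of which 3 to 5 are present (absent ones read None). A force above 35 N between the fingers (both together) and the box breaks it; 5 to 10 N of grip is ample
- box4: blue gem box with a clear glass lid, dark studs inside; 60 (its x) x 45 (its y) x 28 mm high, about 80 g; origin at the centre of its underside, z up. One of 5 alike, of which 3 to 5 are present (absent ones read None). A force above 35 N between the fingers (both together) and the box breaks it; 5 to 10 N of grip is ample
- box5: blue gem box with a clear glass lid, dark studs inside; 60 (its x) x 45 (its y) x 28 mm high, about 80 g; origin at the centre of its underside, z up. One of 5 alike, of which 3 to 5 are present (absent ones read None). A force above 35 N between the fingers (both together) and the box breaks it; 5 to 10 N of grip is ample
- board: pale speckled soldering board, fixed, 280 (x) x 370 (y) x 8 mm thick; the boxes start on it; origin at the centre of its underside
- tray: green open tray, fixed, 230 (x) x 210 (y) mm outside, walls 5 mm thick and 22 mm high over the table, floor top 5 mm above the origin; origin at the centre of its underside. Its inside, 220 x 200 mm, takes six boxes flat in 3 rows along its x (72 mm apart) and 2 columns along its y (90 mm apart), long sides along the tray's x
- counter: grey ratchet counter, fixed; housing 120 (x) x 100 (y) x 45 mm high, its centre 45 mm along +x from the origin (at table height), with a round glass-covered dial on top, 92 mm across, up to 57 mm high, centre 55 mm along +x from the origin. The lever sticks out of its -x side
- lever (a joint): sprung red-tipped lever of the counter, hinged at the counter's origin axis 33 mm up, 85 mm from hinge to pad; rad: 0 = up (rest), 0.45 = fully down at its stop. A spring returns it in about half a second; the pad needs about 3 N at first and 7 N when down. One stroke all the way down and all the way back advances the dial by one; going back only part way may lose a count, and a press of much less than full travel leaves the dial short of its mark
- lever_pad (a point): centre of the top of the lever's red pad (28 x 32 mm, 8 mm thick), where to press; it lies about 54 mm above the table at rest and sinks 38 mm, nearly straight down, moving less than 9 mm along the counter's x
- dial (a joint): the counter's dial, rad, clockwise from above; 0 = zero mark (the green bar, towards the lever) and 0.785 (pi/4) for each counted stroke. Only the lever moves it and it cannot go back
- pointer_tip (a point): tip of the red pointer under the dial glass; it points to the green bar for zero and then, clockwise from above, to 1, 2, 3 .. 7 black pips in steps of 45 degrees
- charcoal: bystander: dark charcoal block, 90 x 55 x 26 mm; origin at the centre of its underside
- tweezers: bystander: steel tweezers with black grips, 150 x 12 x 8 mm, lying; origin under the middle
- torch: bystander: black hand torch with bent brass nozzle, 180 x 45 x 26 mm, lying along its x; origin at the table under its handle, 20 mm ahead of the handle's middle
Not all that is in view belongs to the job. Leave any orange or pink look-alike of the box1 alone.

How it is judged:
By the outcome, as a careful person would: the job done as asked, in the order asked, and still so for the second after the job is handed in, with the robot touching nothing.
Of box1, box2, box3, box4, box5 only 3 to 5 are there at a start; the rules pass over those that are not, and their reading is None.
At some moment in a run one of box1, box2, box3, box4, box5 may be knocked a few centimetres aside while the robot is not near it.
Once in a run the grip may slacken for a moment while it holds something.
It also fails if it takes over 210 s, if anything falls off the work surface, if the arm or the gripper's body presses on something with over 40 N, if the wrist force passes 120 N, or if a joint passes its speed limit or range.

### The arm

A 6-joint arm with a two-finger parallel gripper is mounted at the origin on the work surface. World frame = base frame: x ahead of the robot, y to its left, z up, the work surface at z = 0. Lengths are in m, angles in rad, forces in N, time in s.
With the tool pointing down it reaches from about 0.375 to 0.9 m from the base axis. Payload 3.1 kg.
Tool frame: the origin (TCP) lies at the centre of the arm's flange, where the gripper is bolted on; the fingertips stand 182 mm ahead of it and the grasp point (between the pads) lies 164 mm ahead of it (r.tips_ahead is the z of the fingertips in the tool frame, in m); z points along the fingers, y is the line along which they close (so a half turn about z gives the same grasp; the last joint's range is limited). The gripper opens to 87 mm and grips with 3 to 60 N. Pads are 19 mm wide; open, the fingers measure 117 mm over their backs; the gripper's body (75 mm by 190 mm) begins 51 mm behind the grasp point.
Start: joints at [-1.315, 0.527, 1.433, -0, 1.181, -0.178], TCP at [0.263, -0.567, 0.405] pointing down, gripper open.
Joint ranges: [-3.08, 3.08], [-0.75, 2.2], [0.22, 2.44], [-1.43, 4.57], [0, 2.65], [-2.85, 2.85]. Speed limits (rad/s): [2.79, 2.79, 3.14, 3.14, 3.14, 3.14].

### API

Orientations are given as a rotation vector (axis times angle).
In Python, from rig import read_state, vision, r gives the robot as it stands. The module is installed in compiled form; this text tells all that it offers.
- The arm moves only by the tool move_arm, never from a script. Its argument "targets" is a list of rows, each an object with "gripper": the opening, from 0 (shut) to 1 (fully open); "linear": the shift along the tool's x, y, z in cm, a list of three; "twist": the turn, a rotation vector about the tool's x, y, z in rad, a list of three. In form: [{"gripper": gripper, "linear": [x, y, z], "twist": [wx, wy, wz]}, ...]. A call has 1 to 12 rows; each row is the pose to reach, as a shift and turn from the pose commanded when the call began, along the tool's axes at that moment; what a row does not reach only later rows make up. A row lasts 1/12 s, in which the tool goes at most 41.7 mm and 7.16 degrees, less where a joint would pass 70% of its speed; a pose out of reach is approached as far as the arm can. A call with a gripper value outside its range is refused whole. The fingers move at their own pace and stop on an object; "force" is the grip in N (left out, the last holds). Time passes only in rows, so rows that repeat a pose let the fingers close. It gives the time, the measured TCP pose, the force, the opening and the grip force at its end, in the units of the state.
- read_state(): the state, without advancing time (a new reading comes with each control period).
- vision.grab_frame(name): name is "side" or "top" or "wrist"; returns a dict with "pixels" (400x640x3 uint8, red, green, blue), "z_map" (400x640 float32, m along the optical axis (not along the pixel's ray), 0 where there is no reading), "K" (3x3 intrinsics, pixels), "view" (4x4, takes a point from world to camera coordinates). Camera axes: x right, y down, z forward; pixel columns grow to the right and rows downward; lengths in m; the calibration is good to about 2 mm. A picture is of the moment at which its call begins.
- r.finish_job(): hands the job in; it is judged then, once.
The state is a dict: "clock": time; "joint_positions": joint angles; "qd": joint speeds; "joint_efforts": joint torques, N m; "tool_pos": TCP position; "ee_rot": TCP orientation; "ft_force": force on the tool from outside, world axes, zero at the start; "torque": the same for the moment, N m; "finger_gap": finger opening in m; "grasp_force": force on a finger pad.
Only numpy, scipy, OpenCV 4.12 (cv2) and the standard library are available. Lean on these libraries where they do the work, as an engineer would, in place of code of your own. Each camera call takes 0.05 s, during which the arm holds its last target. There are 200 camera calls.

## Working session

There is one attempt and no reset: what is moved stays moved. The work goes in short steps, Python scripts to look and compute and a tool call to move; the robot and the scene stay as the last step left them, time stands still between calls to the robot, and variables do not carry over. Pictures are saved under pics/ and viewed, at most 14 in all, crops included, and the job is handed in when it is done.

Besides the shell and the picture viewer there is one more tool, called after "Emit:" as name(argument=value, ...), one argument or row to a line, values as JSON. move_arm: Moves the arm, as the interface text tells. Its arguments: {"type":"object","properties":{"targets":{"type":"array","items":{"type":"object","properties":{"gripper":{"type":"number"},"linear":{"type":"array","items":{"type":"number"}},"twist":{"type":"array","items":{"type":"number"}}}}},"force":{"type":"number"}},"required":["targets"]}

```bash
mkdir -p pics
python3 - <<'E'
from rig import read_state, vision, r
import cv2,numpy as np
s=read_state();print({k:np.round(v,3).tolist() if v is not None else v for k,v in s.items()})
for n in("top","side"):
    f=vision.grab_frame(n);cv2.imwrite(f"pics/{n}0.png",f["pixels"][...,::-1]);np.savez(f"pics/{n}0.npz",**f)
    print(n,f["K"].tolist(),np.round(f["view"],3).tolist())
E
```

```text
{'clock': 0.0, 'joint_positions': [-1.315, 0.528, 1.434, 0.0, 1.181, -0.178], 'qd': [0.001, -0.001, -0.001, -0.0, 0.0, -0.001], 'joint_efforts': [-0.0, -44.005, -17.659, 0.063, 0.058, -0.0], 'tool_pos': [0.263, -0.566, 0.404], 'ee_rot': [-3.066, -0.677, 0.0], 'ft_force': [-0.444, 0.526, -0.04], 'torque': [0.03, 0.006, -0.046], 'grasp_force': 0.0, 'finger_gap': 0.087}
top [[371.13037916848543, 0.0, 318.2674852417825], [0.0, 371.13037916848543, 196.8690649575827], [0.0, 0.0, 1.0]] [[-0.005, -1.0, 0.025, -0.077], [-0.995, 0.002, -0.104, 0.614], [0.104, -0.026, -0.994, 1.061], [0.0, 0.0, 0.0, 1.0]]
side [[507.0550630210144, 0.0, 314.9763126101181], [0.0, 507.0550630210144, 211.57875452394438], [0.0, 0.0, 1.0]] [[-0.998, -0.055, -0.018, 0.597], [-0.026, 0.697, -0.717, 0.111], [0.052, -0.715, -0.697, 1.575], [0.0, 0.0, 0.0, 1.0]]
```

View pics/top0.png

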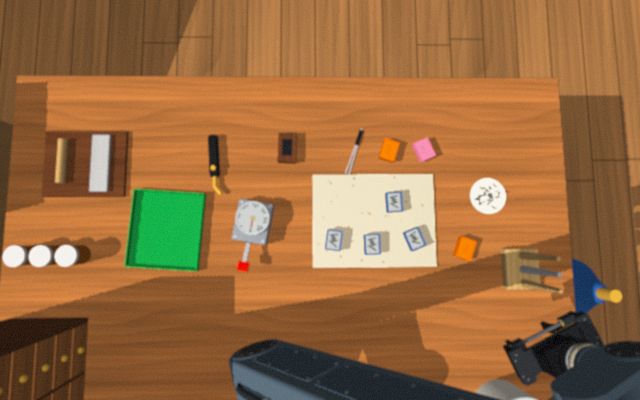

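View pics/side0.png

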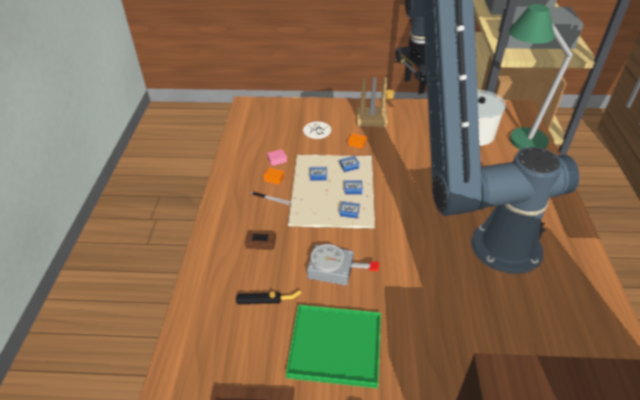

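The top view shows four blue boxes on the board, at about (394,201), (334,239), (373,243) and (414,238). The tray is at (167,230), the dial at (252,219) and the lever pad at (243,266).

```bash
cat > h.py <<'E'
import numpy as np, cv2
from scipy.spatial.transform import Rotation as R
from rig import read_state, vision, r
def ray(f,uv,z):
    "pixels -> world points on the plane at height z"
    V=f["view"];C=-V[:3,:3].T@V[:3,3]
    d=np.c_[np.atleast_2d(uv).astype(float),np.ones(len(np.atleast_2d(uv)))]@np.linalg.inv(f["K"]).T@V[:3,:3]
    return (C+d*((z-C[2])/d[:,2])[:,None])[:,:2]
HUE={"blue":((100,90,60),(125,255,255)),"green":((50,120,40),(75,255,255)),"red":((0,200,120),(4,255,255))}
def blobs(f,col,z,amin):
    "list of (centre xy, long side, short side, yaw of long side, pixel centre)"
    hsv=cv2.cvtColor(np.ascontiguousarray(f["pixels"]),cv2.COLOR_RGB2HSV)
    m=cv2.morphologyEx(cv2.inRange(hsv,*HUE[col]),cv2.MORPH_CLOSE,np.ones((3,3)))
    out=[]
    for c in cv2.findContours(m,cv2.RETR_EXTERNAL,cv2.CHAIN_APPROX_NONE)[0]:
        if cv2.contourArea(cv2.convexHull(c))<amin: continue
        p=ray(f,c[:,0],z).astype(np.float32)
        b=cv2.boxPoints(cv2.minAreaRect(p*1000))/1000;e=[b[1]-b[0],b[2]-b[1]];l=[np.linalg.norm(v) for v in e];i=int(np.argmax(l))
        a=np.arctan2(e[i][1],e[i][0]);a=(a+np.pi/2)%np.pi-np.pi/2
        out.append((b.mean(0),l[i],l[1-i],a,c[:,0].mean(0)))
    return out
def show(f,col,z,amin):
    for c,l,s,a,px in blobs(f,col,z,amin): print(col,np.round(c,4),"size",np.round([l,s],3),"yaw",round(float(a),3),"px",px.round())
def plan(start,xyz,yaw,along=0):
    """start=(pos,Rot). tool x axis (mod half turn) at world yaw, so closing line is across it. Prints linear cm, twist rad"""
    p,Q=start;best=None
    for k in(0,np.pi):
        T=R.from_euler('z',yaw+k)*R.from_euler('x',np.pi)
        w=(Q.inv()*T).as_rotvec()
        if best is None or np.linalg.norm(w)<np.linalg.norm(best[0]): best=(w,T)
    print("linear",np.round(Q.inv().apply(np.array(xyz)-p)*100,2).tolist(),"twist",np.round(best[0],3).tolist())
    return np.array(xyz),best[1]
def here():
    s=read_state();return np.array(s["tool_pos"]),R.from_rotvec(s["ee_rot"])
E
python3 - <<'E'
from h import *
for n in("top","side"):
    f=dict(np.load(f"pics/{n}0.npz"));print(n)
    show(f,"blue",.036,60);show(f,"green",.022,500);show(f,"red",.054,20)
p,Q=here();print(p,Q.as_matrix().round(3).tolist())
f=dict(np.load("pics/top0.npz"));print("dial",ray(f,[[252,219]],.057))
# red blobs position across two views via depth
E
```

```text
top
blue [ 0.3491 -0.8689] size [0.152 0.089] yaw -0.013 px [585. 287.]
green [0.5217 0.3683] size [0.227 0.211] yaw -0.07 px [165. 230.]
red [0.4175 0.1362] size [0.029 0.023] yaw 1.401 px [243. 266.]
side
blue [ 0.4956 -0.0941] size [0.057 0.023] yaw -0.2 px [348. 214.]
blue [ 0.4788 -0.2071] size [0.055 0.025] yaw 0.035 px [353. 191.]
blue [ 0.4912 -0.3344] size [0.058 0.036] yaw 0.132 px [349. 167.]
green [0.5248 0.3739] size [0.228 0.22 ] yaw -0.07 px [335. 346.]
red [0.418  0.1363] size [0.031 0.021] yaw 1.439 px [374. 266.]
[ 0.26322524 -0.56653617  0.4038527 ] [[0.907, 0.421, -0.0], [0.421, -0.907, 0.002], [0.0, -0.002, -1.0]]
dial [[0.54849897 0.11107084]]
```

```bash
sed -i 's/"blue":((100,90,60)/"blue":((98,60,60)/; s/np.ones((3,3))/np.ones((5,5))/' h.py
python3 - <<'E'
from h import *
f=dict(np.load("pics/top0.npz"));show(f,"blue",.036,60)
for u,v in((394,201),(373,243)):
    print(cv2.cvtColor(f["pixels"],cv2.COLOR_RGB2HSV)[v,u-12:u+13].tolist())
S=here()
g=plan(S,(.45,-.20,.42),0)
E
```

```text
blue [ 0.0657 -0.1189] size [0.12  0.012] yaw 1.203 px [334. 392.]
blue [ 0.0491 -0.876 ] size [0.26  0.076] yaw -1.358 px [602. 393.]
blue [0.0943 0.0384] size [0.286 0.116] yaw 1.13 px [274. 378.]
blue [ 0.1631 -0.8421] size [0.068 0.016] yaw -0.98 px [585. 352.]
blue [ 0.3506 -0.8703] size [0.155 0.092] yaw -0.009 px [586. 288.]
blue [ 0.4842 -0.3435] size [0.057 0.015] yaw 0.347 px [408. 241.]
blue [ 0.6029 -0.3207] size [0.058 0.019] yaw 0.297 px [400. 199.]
[[22, 41, 240], [23, 48, 240], [22, 46, 232], [13, 10, 180], [112, 85, 162], [108, 93, 176], [106, 29, 196], [60, 1, 204], [35, 14, 202], [30, 5, 187], [50, 5, 159], [75, 15, 136], [94, 15, 120], [90, 10, 126], [68, 6, 157], [48, 7, 180], [15, 13, 202], [105, 5, 193], [103, 42, 176], [107, 83, 163], [109, 46, 154], [22, 24, 161], [17, 69, 170], [17, 77, 163], [17, 74, 163]]
[[23, 40, 241], [22, 45, 242], [15, 40, 221], [113, 44, 163], [110, 67, 175], [107, 9, 195], [23, 11, 211], [21, 9, 206], [42, 7, 187], [60, 3, 159], [98, 7, 140], [105, 20, 127], [100, 6, 132], [30, 2, 158], [38, 6, 178], [36, 7, 194], [60, 3, 194], [105, 31, 182], [107, 77, 162], [110, 47, 157], [19, 25, 165], [20, 57, 179], [20, 61, 181], [19, 56, 178], [20, 54, 175]]
linear [32.38, -25.38, -1.55] twist [-0.002, 0.0, 0.435]
```

Emit:
move_arm(
  targets=[
    {"gripper": 1, "linear": [8, -6.3, -1], "twist": [0, 0, 0.11]},
    {"gripper": 1, "linear": [16, -12.5, -2], "twist": [0, 0, 0.22]},
    {"gripper": 1, "linear": [24, -19, -2], "twist": [0, 0, 0.33]},
    {"gripper": 1, "linear": [32, -25, -1.5], "twist": [0, 0, 0.435]},
    {"gripper": 1, "linear": [32, -25, -1.5], "twist": [0, 0, 0.435]},
    {"gripper": 1, "linear": [32, -25, -1.5], "twist": [0, 0, 0.435]},
    {"gripper": 1, "linear": [32, -25, -1.5], "twist": [0, 0, 0.435]},
    {"gripper": 1, "linear": [32, -25, -1.5], "twist": [0, 0, 0.435]},
    {"gripper": 1, "linear": [32, -25, -1.5], "twist": [0, 0, 0.435]},
    {"gripper": 1, "linear": [32, -25, -1.5], "twist": [0, 0, 0.435]},
    {"gripper": 1, "linear": [32, -25, -1.5], "twist": [0, 0, 0.435]},
  ],
  force=8,
)

```text
clock: 1.02
tool_pos: [0.4493, -0.2003, 0.4196]
ee_rot: [-3.138, -0.009, 0.001]
ft_force: [-0.2, -0.4, -0.2]
finger_gap: 0.0872
grasp_force: 0.0
```

```bash
sed -i 's/(98,60,60)/(98,40,50)/' h.py
python3 - <<'E'
from h import *
f=vision.grab_frame("wrist");cv2.imwrite("pics/w1.png",f["pixels"][...,::-1]);np.savez("pics/w1.npz",**f)
print(f["view"].round(3).tolist(),f["K"][0]);show(f,"blue",.036,150)
E
```

```text
[[0.007, -1.0, -0.004, -0.203], [-0.965, -0.007, 0.262, 0.397], [-0.262, 0.002, -0.965, 0.523], [0.0, 0.0, 0.0, 1.0]] [330.33295792   0.         313.73146095]
blue [ 0.4768 -0.2366] size [0.061 0.045] yaw 0.017 px [347. 153.]
blue [ 0.4886 -0.1247] size [0.061 0.048] yaw -0.144 px [245. 140.]
blue [ 0.4912 -0.3587] size [0.064 0.052] yaw 0.398 px [461. 139.]
blue [ 0.5981 -0.3026] size [0.059 0.051] yaw 0.037 px [417.  31.]
```

View pics/w1.png

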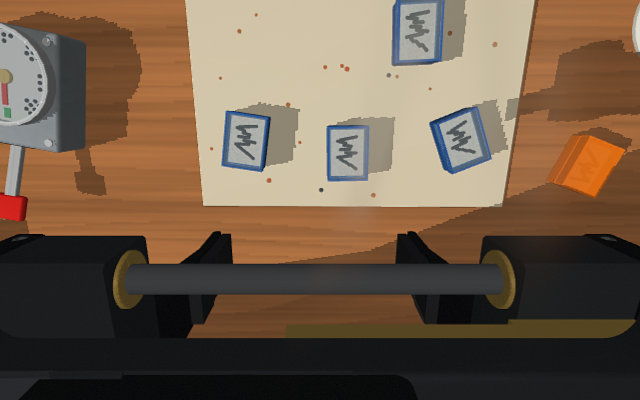

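The wrist view shows three whole boxes at (245,140), (347,153) and (461,139), plus one clipped at (417,31). I'll start with the left one.

```bash
cat >> h.py <<'E'
TC=np.array([.523,.371]);TY=-.07
def slot(i):
    o=[(58,45),(58,-45),(-58,45),(-58,-45)][i]
    return TC+R.from_euler('z',TY).apply([o[0]/1000,o[1]/1000,0])[:2]
def cycle(S,c,yaw,i):
    t=slot(i)
    for n,xy,z,w in(("hover",c,.26,yaw),("down",c,.194,yaw),("lift",c,.30,yaw),("over",t,.30,TY),("lower",t,.192,TY),("up",t,.30,TY)):
        print(n,end=" ");S=plan(S,(*xy,z),w)
    return S
E
python3 - <<'E'
from h import *
S=cycle(here(),(.488,-.125),-.144,0)
E
```

```text
hover linear [3.97, -7.71, 15.96] twist [-0.001, 0.001, 0.149]
down linear [0.0, -0.0, 6.6] twist [0.0, 0.0, 0.0]
lift linear [0.0, 0.0, -10.6] twist [0.0, 0.0, 0.0]
over linear [1.8, -54.51, -0.0] twist [0.0, 0.0, -0.074]
lower linear [0.0, -0.0, 10.8] twist [0.0, 0.0, 0.0]
up linear [-0.0, 0.0, -10.8] twist [0.0, 0.0, 0.0]
```

Emit:
move_arm(
  targets=[
    {"gripper": 1, "linear": [1.3, -2.6, 4], "twist": [0, 0, 0.075]},
    {"gripper": 1, "linear": [2.6, -5.2, 8], "twist": [0, 0, 0.149]},
    {"gripper": 1, "linear": [3.97, -7.71, 11], "twist": [0, 0, 0.149]},
    {"gripper": 1, "linear": [3.97, -7.71, 14], "twist": [0, 0, 0.149]},
    {"gripper": 1, "linear": [3.97, -7.71, 15.96], "twist": [0, 0, 0.149]},
    {"gripper": 1, "linear": [3.97, -7.71, 15.96], "twist": [0, 0, 0.149]},
    {"gripper": 1, "linear": [3.97, -7.71, 15.96], "twist": [0, 0, 0.149]},
  ],
  force=8,
)

```text
clock: 1.65
tool_pos: [0.4877, -0.1291, 0.2592]
ee_rot: [-3.132, 0.235, 0.004]
ft_force: [-0.2, 0.0, 0.8]
finger_gap: 0.0868
grasp_force: 0.0
```

Run:
```python
from h import *
f=vision.grab_frame("wrist");cv2.imwrite("pics/w2.png",f["pixels"][...,::-1])
show(f,"blue",.036,150)
```

```text
blue [ 0.4921 -0.1238] size [0.061 0.045] yaw -0.147 px [304. 219.]
blue [ 0.4789 -0.2328] size [0.066 0.053] yaw 0.021 px [472. 207.]
blue [ 0.493  -0.3231] size [0.061 0.023] yaw 0.105 px [627. 166.]
blue [ 0.5848 -0.2963] size [0.059 0.03 ] yaw -1.531 px [583.  28.]
```

View pics/w2.png

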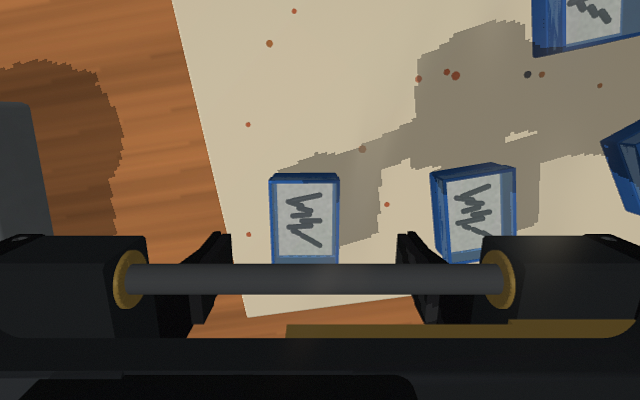

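Box 1 sits between the fingers, with its lid centred near (305,215). I'll settle, then go down and grip.

Emit:
move_arm(
  targets=[
    {"gripper": 1, "linear": [0, 0, 0], "twist": [0, 0, 0]},
    {"gripper": 1, "linear": [0, 0, 0], "twist": [0, 0, 0]},
    {"gripper": 1, "linear": [0, 0, 0], "twist": [0, 0, 0]},
  ],
)

```text
clock: 1.95
tool_pos: [0.4882, -0.129, 0.2617]
ee_rot: [3.131, -0.235, 0.005]
ft_force: [0.1, 0.0, -0.2]
finger_gap: 0.0869
grasp_force: 0.0
```

Emit:
move_arm(
  targets=[
    {"gripper": 1, "linear": [0, 0, 2], "twist": [0, 0, 0]},
    {"gripper": 1, "linear": [0, 0, 4], "twist": [0, 0, 0]},
    {"gripper": 1, "linear": [0, 0, 5.5], "twist": [0, 0, 0]},
    {"gripper": 1, "linear": [0, 0, 6.5], "twist": [0, 0, 0]},
    {"gripper": 1, "linear": [0, 0, 6.5], "twist": [0, 0, 0]},
    {"gripper": 1, "linear": [0, 0, 6.5], "twist": [0, 0, 0]},
    {"gripper": 1, "linear": [0, 0, 6.5], "twist": [0, 0, 0]},
  ],
)

```text
clock: 2.53
tool_pos: [0.4883, -0.1284, 0.196]
ee_rot: [3.132, -0.234, 0.002]
ft_force: [0.2, 0.4, -0.5]
finger_gap: 0.0867
grasp_force: 0.0
```

Emit:
move_arm(
  targets=[
    {"gripper": 0.3, "linear": [0, 0, 0], "twist": [0, 0, 0]},
    {"gripper": 0.3, "linear": [0, 0, 0], "twist": [0, 0, 0]},
    {"gripper": 0.3, "linear": [0, 0, 0], "twist": [0, 0, 0]},
    {"gripper": 0.3, "linear": [0, 0, 0], "twist": [0, 0, 0]},
    {"gripper": 0.3, "linear": [0, 0, 0], "twist": [0, 0, 0]},
    {"gripper": 0.3, "linear": [0, 0, 0], "twist": [0, 0, 0]},
    {"gripper": 0.3, "linear": [0, 0, 0], "twist": [0, 0, 0]},
    {"gripper": 0.3, "linear": [0, 0, 0], "twist": [0, 0, 0]},
  ],
  force=8,
)

```text
clock: 3.2
tool_pos: [0.4879, -0.1281, 0.1952]
ee_rot: [-3.133, 0.234, 0.0]
ft_force: [0.5, 0.5, 1.4]
finger_gap: 0.0447
grasp_force: 8.0
```

Run:
```python
from h import *
S=here();print(S[0]);t=slot(0)
S=plan(S,(S[0][0],S[0][1],.30),-.147);S=plan(S,(*t,.30),TY);print(t)
```

```text
[ 0.48788137 -0.12806395  0.19520205]
linear [-0.0, -0.0, -10.48] twist [-0.0, 0.0, -0.002]
linear [1.6, -54.82, -0.0] twist [0.0, 0.0, -0.077]
[0.58400539 0.41183311]
```

Emit:
move_arm(
  targets=[
    {"gripper": 0.3, "linear": [0, 0, -1], "twist": [0, 0, 0]},
    {"gripper": 0.3, "linear": [0, 0, -3], "twist": [0, 0, 0]},
    {"gripper": 0.3, "linear": [0, 0, -5], "twist": [0, 0, 0]},
    {"gripper": 0.3, "linear": [0, 0, -7], "twist": [0, 0, 0]},
    {"gripper": 0.3, "linear": [0, 0, -9], "twist": [0, 0, 0]},
    {"gripper": 0.3, "linear": [0, 0, -10.5], "twist": [0, 0, 0]},
    {"gripper": 0.3, "linear": [0, 0, -10.5], "twist": [0, 0, 0]},
    {"gripper": 0.3, "linear": [0, 0, -10.5], "twist": [0, 0, 0]},
  ],
)

```text
clock: 3.87
tool_pos: [0.4879, -0.1282, 0.3011]
ee_rot: [3.132, -0.234, 0.003]
ft_force: [0.0, -1.0, -0.7]
finger_gap: 0.0448
grasp_force: 8.0
```

Emit:
move_arm(
  targets=[
    {"gripper": 0.3, "linear": [0, -1.5, 0], "twist": [0, 0, 0]},
    {"gripper": 0.3, "linear": [0.1, -4, 0], "twist": [0, 0, 0]},
    {"gripper": 0.3, "linear": [0.2, -7.5, 0], "twist": [0, 0, -0.01]},
    {"gripper": 0.3, "linear": [0.3, -11, 0], "twist": [0, 0, -0.02]},
    {"gripper": 0.3, "linear": [0.4, -14.5, 0], "twist": [0, 0, -0.03]},
    {"gripper": 0.3, "linear": [0.5, -18, 0], "twist": [0, 0, -0.04]},
    {"gripper": 0.3, "linear": [0.6, -21.5, 0], "twist": [0, 0, -0.05]},
    {"gripper": 0.3, "linear": [0.7, -25, 0], "twist": [0, 0, -0.06]},
    {"gripper": 0.3, "linear": [0.8, -28.5, 0], "twist": [0, 0, -0.07]},
    {"gripper": 0.3, "linear": [0.9, -32, 0], "twist": [0, 0, -0.077]},
    {"gripper": 0.3, "linear": [1.0, -34, 0], "twist": [0, 0, -0.077]},
    {"gripper": 0.3, "linear": [1.0, -35, 0], "twist": [0, 0, -0.077]},
  ],
)

```text
clock: 4.87
tool_pos: [0.5495, 0.2192, 0.2985]
ee_rot: [-3.14, 0.109, 0.003]
ft_force: [0.5, 0.4, -0.5]
finger_gap: 0.0452
grasp_force: 8.0
```

Run:
```python
from h import *
s=read_state();print(s["finger_gap"],s["grasp_force"],s["tool_pos"])
plan(here(),(*slot(0),.30),TY)
```

```text
0.04520078148945551 7.999739004881121 [0.54953487 0.21916476 0.29853662]
linear [2.11, -19.46, -0.15] twist [-0.0, 0.002, 0.001]
```

Emit:
move_arm(
  targets=[
    {"gripper": 0.3, "linear": [0.3, -2, 0], "twist": [0, 0, 0]},
    {"gripper": 0.3, "linear": [0.6, -5, 0], "twist": [0, 0, 0]},
    {"gripper": 0.3, "linear": [0.9, -8.5, 0], "twist": [0, 0, 0]},
    {"gripper": 0.3, "linear": [1.3, -12, 0], "twist": [0, 0, 0]},
    {"gripper": 0.3, "linear": [1.7, -15.5, 0], "twist": [0, 0, 0]},
    {"gripper": 0.3, "linear": [2.0, -18, 0], "twist": [0, 0, 0]},
    {"gripper": 0.3, "linear": [2.1, -19.4, 0], "twist": [0, 0, 0]},
    {"gripper": 0.3, "linear": [2.1, -19.4, 0], "twist": [0, 0, 0]},
    {"gripper": 0.3, "linear": [2.1, -19.4, 0], "twist": [0, 0, 0]},
    {"gripper": 0.3, "linear": [2.1, -19.4, 0], "twist": [0, 0, 0]},
    {"gripper": 0.3, "linear": [2.1, -19.4, 0], "twist": [0, 0, 0]},
  ],
)

```text
clock: 5.78
tool_pos: [0.5848, 0.4066, 0.2995]
ee_rot: [3.138, -0.116, -0.003]
ft_force: [-0.3, 0.9, -0.3]
finger_gap: 0.0448
grasp_force: 8.0
```

Run:
```python
from h import *
S=here();print(S[0],slot(0))
plan(S,(*slot(0),.192),TY)
f=vision.grab_frame("wrist");g=vision.grab_frame("side");cv2.imwrite("pics/w3.png",np.hstack([f["pixels"],g["pixels"][120:,160:480]])[...,::-1] if 0 else f["pixels"][...,::-1])
show(f,"green",.022,2000);show(g,"green",.022,500);show(g,"blue",.036,60)
```

```text
[0.58478929 0.40663055 0.29948222] [0.58400539 0.41183311]
linear [-0.1, -0.53, 10.75] twist [0.002, 0.002, -0.004]
green [0.5833 0.3671] size [0.208 0.11 ] yaw 1.498 px [356. 186.]
green [0.5248 0.3739] size [0.228 0.22 ] yaw -0.071 px [338. 350.]
blue [ 0.6028 -0.2932] size [0.072 0.057] yaw -1.531 px [318. 173.]
blue [ 0.4925 -0.3527] size [0.071 0.067] yaw -1.188 px [349. 164.]
blue [ 0.2618 -0.4814] size [1.294 1.074] yaw -1.369 px [459. 194.]
```

View pics/w3.png

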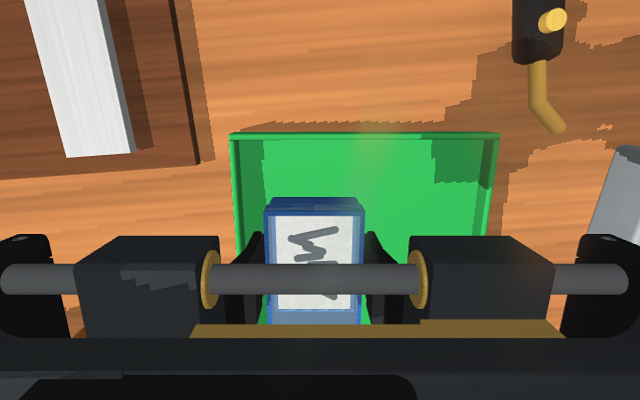

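The box is held square over the back-left of the tray, with the lid at about (315,255). I'll lower it.

Emit:
move_arm(
  targets=[
    {"gripper": 0.3, "linear": [-0.1, -0.4, 2], "twist": [0, 0, 0]},
    {"gripper": 0.3, "linear": [-0.1, -0.4, 5], "twist": [0, 0, 0]},
    {"gripper": 0.3, "linear": [-0.1, -0.4, 7.5], "twist": [0, 0, 0]},
    {"gripper": 0.3, "linear": [-0.1, -0.4, 9], "twist": [0, 0, 0]},
    {"gripper": 0.3, "linear": [-0.1, -0.4, 10], "twist": [0, 0, 0]},
    {"gripper": 0.3, "linear": [-0.1, -0.4, 10.6], "twist": [0, 0, 0]},
    {"gripper": 0.3, "linear": [-0.1, -0.4, 10.6], "twist": [0, 0, 0]},
    {"gripper": 0.3, "linear": [-0.1, -0.4, 10.6], "twist": [0, 0, 0]},
    {"gripper": 0.3, "linear": [-0.1, -0.4, 10.6], "twist": [0, 0, 0]},
  ],
)

```text
clock: 6.63
tool_pos: [0.5847, 0.4128, 0.1957]
ee_rot: [-3.138, 0.113, -0.004]
ft_force: [0.4, -0.4, -0.9]
finger_gap: 0.0446
grasp_force: 8.0
```

Emit:
move_arm(
  targets=[
    {"gripper": 0.7, "linear": [0, 0, 0], "twist": [0, 0, 0]},
    {"gripper": 0.7, "linear": [0, 0, 0], "twist": [0, 0, 0]},
    {"gripper": 0.7, "linear": [0, 0, 0], "twist": [0, 0, 0]},
    {"gripper": 0.7, "linear": [0, 0, 0], "twist": [0, 0, 0]},
    {"gripper": 0.7, "linear": [0, 0, -2], "twist": [0, 0, 0]},
    {"gripper": 0.7, "linear": [0, 0, -5], "twist": [0, 0, 0]},
    {"gripper": 0.7, "linear": [0, 0, -8], "twist": [0, 0, 0]},
    {"gripper": 1, "linear": [0, 0, -10.8], "twist": [0, 0, 0]},
    {"gripper": 1, "linear": [0, 0, -10.8], "twist": [0, 0, 0]},
    {"gripper": 1, "linear": [0, 0, -10.8], "twist": [0, 0, 0]},
  ],
)

```text
clock: 7.47
tool_pos: [0.5847, 0.4128, 0.305]
ee_rot: [-3.137, 0.113, -0.008]
ft_force: [-0.5, 0.2, -0.3]
finger_gap: 0.0734
grasp_force: 0.0
```

Run:
```python
from h import *
f=vision.grab_frame("top");cv2.imwrite("pics/t1.png",f["pixels"][...,::-1])
show(f,"blue",.036,60)
plan(here(),(.42,-.237,.36),0)
```

```text
blue [ 0.0814 -0.0024] size [0.18  0.064] yaw 1.555 px [292. 391.]
blue [ 0.3482 -0.8705] size [0.16  0.092] yaw -0.0 px [586. 288.]
blue [ 0.4754 -0.2348] size [0.058 0.047] yaw -0.005 px [372. 244.]
blue [ 0.4904 -0.3591] size [0.06  0.048] yaw 0.394 px [414. 239.]
blue [0.582  0.3891] size [0.053 0.024] yaw -0.318 px [156. 209.]
blue [ 0.6002 -0.3018] size [0.059 0.047] yaw 0.043 px [394. 201.]
blue [0.3918 0.67  ] size [0.665 0.28 ] yaw -0.021 px [ 47. 279.]
linear [-11.66, 65.95, -5.76] twist [-0.0, -0.001, -0.072]
```

Run:
```python
from h import *
plan(here(),(.476,-.236,.28),.005)
```

```text
linear [-6.09, 65.45, 2.25] twist [-0.0, -0.001, -0.077]
```

Emit:
move_arm(
  targets=[
    {"gripper": 1, "linear": [-0.4, 4, 0], "twist": [0, 0, -0.01]},
    {"gripper": 1, "linear": [-0.7, 8, 0], "twist": [0, 0, -0.02]},
    {"gripper": 1, "linear": [-1.1, 12, 0], "twist": [0, 0, -0.03]},
    {"gripper": 1, "linear": [-1.5, 16, 0], "twist": [0, 0, -0.04]},
    {"gripper": 1, "linear": [-1.9, 20, 0], "twist": [0, 0, -0.05]},
    {"gripper": 1, "linear": [-2.2, 24, 0], "twist": [0, 0, -0.06]},
    {"gripper": 1, "linear": [-2.6, 28, 0], "twist": [0, 0, -0.07]},
    {"gripper": 1, "linear": [-3, 32, 0], "twist": [0, 0, -0.077]},
    {"gripper": 1, "linear": [-3.4, 36, 0], "twist": [0, 0, -0.077]},
    {"gripper": 1, "linear": [-3.7, 40, 0], "twist": [0, 0, -0.077]},
    {"gripper": 1, "linear": [-4, 43, 0], "twist": [0, 0, -0.077]},
    {"gripper": 1, "linear": [-4, 43, 0], "twist": [0, 0, -0.077]},
  ],
)

```text
clock: 8.52
tool_pos: [0.5121, -0.0181, 0.3006]
ee_rot: [3.141, -0.002, -0.006]
ft_force: [0.0, 0.3, -0.8]
finger_gap: 0.0866
grasp_force: 0.0
```

Emit:
move_arm(
  targets=[
    {"gripper": 1, "linear": [-0.4, 4, 0], "twist": [0, 0, 0]},
    {"gripper": 1, "linear": [-0.7, 8, 0], "twist": [0, 0, 0]},
    {"gripper": 1, "linear": [-1.1, 12, 0.5], "twist": [0, 0, 0]},
    {"gripper": 1, "linear": [-0.5, 16, 1], "twist": [0, 0, 0]},
    {"gripper": 1, "linear": [-0.4, 20, 1.5], "twist": [0, 0, 0]},
    {"gripper": 1, "linear": [-0.4, 22.4, 2], "twist": [0, 0, 0]},
    {"gripper": 1, "linear": [-0.4, 22.4, 2], "twist": [0, 0, 0]},
    {"gripper": 1, "linear": [-0.4, 22.4, 2], "twist": [0, 0, 0]},
    {"gripper": 1, "linear": [-0.4, 22.4, 2], "twist": [0, 0, 0]},
    {"gripper": 1, "linear": [-0.4, 22.4, 2], "twist": [0, 0, 0]},
  ],
)

```text
clock: 9.35
tool_pos: [0.5099, -0.2357, 0.2815]
ee_rot: [-3.14, -0.01, 0.003]
ft_force: [-0.2, -0.3, 0.1]
finger_gap: 0.0874
grasp_force: 0.0
```

Run:
```python
from h import *
f=vision.grab_frame("wrist");show(f,"blue",.036,150)
S=here();print(S[0],S[1].as_rotvec())
plan(S,(.476,-.236,.195),.005)
```

```text
blue [ 0.4927 -0.2365] size [0.046 0.041] yaw -1.562 px [315. 232.]
blue [ 0.5034 -0.3545] size [0.051 0.051] yaw 0.396 px [475. 219.]
blue [ 0.6007 -0.3028] size [0.06 0.05] yaw 0.046 px [420.  79.]
[ 0.51007711 -0.23564719  0.28184947] [-3.14026992e+00 -1.07235984e-02  2.21265033e-03]
linear [-3.4, 0.02, 8.69] twist [-0.001, 0.001, 0.002]
```

Emit:
move_arm(
  targets=[
    {"gripper": 1, "linear": [-1.7, 0, 0.5], "twist": [0, 0, 0]},
    {"gripper": 1, "linear": [-3.4, 0, 1], "twist": [0, 0, 0]},
    {"gripper": 1, "linear": [-3.4, 0, 3], "twist": [0, 0, 0]},
    {"gripper": 1, "linear": [-3.4, 0, 5.5], "twist": [0, 0, 0]},
    {"gripper": 1, "linear": [-3.4, 0, 7.5], "twist": [0, 0, 0]},
    {"gripper": 1, "linear": [-3.4, 0, 8.6], "twist": [0, 0, 0]},
    {"gripper": 1, "linear": [-3.4, 0, 8.6], "twist": [0, 0, 0]},
    {"gripper": 1, "linear": [-3.4, 0, 8.6], "twist": [0, 0, 0]},
    {"gripper": 1, "linear": [-3.4, 0, 8.6], "twist": [0, 0, 0]},
  ],
)

```text
clock: 10.15
tool_pos: [0.4768, -0.2375, 0.197]
ee_rot: [3.141, 0.009, 0.002]
ft_force: [0.1, -0.7, -0.3]
finger_gap: 0.087
grasp_force: 0.0
```

Emit:
move_arm(
  targets=[
    {"gripper": 0.3, "linear": [0, 0, 0], "twist": [0, 0, 0]},
    {"gripper": 0.3, "linear": [0, 0, 0], "twist": [0, 0, 0]},
    {"gripper": 0.3, "linear": [0, 0, 0], "twist": [0, 0, 0]},
    {"gripper": 0.3, "linear": [0, 0, 0], "twist": [0, 0, 0]},
    {"gripper": 0.3, "linear": [0, 0, 0], "twist": [0, 0, 0]},
    {"gripper": 0.3, "linear": [0, 0, 0], "twist": [0, 0, 0]},
    {"gripper": 0.3, "linear": [0, 0, 0], "twist": [0, 0, 0]},
    {"gripper": 0.3, "linear": [0, 0, 0], "twist": [0, 0, 0]},
  ],
  force=8,
)

```text
clock: 10.82
tool_pos: [0.4762, -0.2376, 0.1962]
ee_rot: [-3.141, -0.007, 0.0]
ft_force: [0.3, 2.1, 1.3]
finger_gap: 0.0451
grasp_force: 8.0
```

Emit:
move_arm(
  targets=[
    {"gripper": 0.3, "linear": [0, 0, -1], "twist": [0, 0, 0]},
    {"gripper": 0.3, "linear": [0, 0, -3], "twist": [0, 0, 0]},
    {"gripper": 0.3, "linear": [0, 0, -5], "twist": [0, 0, 0]},
    {"gripper": 0.3, "linear": [0, 0, -7], "twist": [0, 0, 0]},
    {"gripper": 0.3, "linear": [0, 0, -9], "twist": [0, 0, 0]},
    {"gripper": 0.3, "linear": [0, 0, -10.5], "twist": [0, 0, 0]},
    {"gripper": 0.3, "linear": [0, 0, -10.5], "twist": [0, 0, 0]},
    {"gripper": 0.3, "linear": [0, 0, -10.5], "twist": [0, 0, 0]},
  ],
)

```text
clock: 11.48
tool_pos: [0.4763, -0.2377, 0.3021]
ee_rot: [3.14, 0.008, 0.003]
ft_force: [-0.2, -0.1, -1.7]
finger_gap: 0.0449
grasp_force: 8.0
```

Run:
```python
from h import *
S=here();print(S[0]);M=plan(S,(.50,.10,.30),-.04);plan(M,(*slot(1),.30),TY);print(slot(1))
```

```text
[ 0.47626619 -0.23771383  0.30209318]
linear [2.54, -33.76, 0.16] twist [0.001, -0.002, 0.045]
linear [6.88, -22.5, -0.0] twist [-0.0, -0.0, 0.03]
[0.57771053 0.32205352]
```

Emit:
move_arm(
  targets=[
    {"gripper": 0.3, "linear": [0.1, -1.5, 0], "twist": [0, 0, 0]},
    {"gripper": 0.3, "linear": [0.3, -4, 0], "twist": [0, 0, 0]},
    {"gripper": 0.3, "linear": [0.5, -7.5, 0], "twist": [0, 0, 0.01]},
    {"gripper": 0.3, "linear": [0.8, -11, 0], "twist": [0, 0, 0.02]},
    {"gripper": 0.3, "linear": [1.1, -14.5, 0], "twist": [0, 0, 0.03]},
    {"gripper": 0.3, "linear": [1.4, -18, 0], "twist": [0, 0, 0.04]},
    {"gripper": 0.3, "linear": [1.7, -21.5, 0], "twist": [0, 0, 0.045]},
    {"gripper": 0.3, "linear": [2, -25, 0], "twist": [0, 0, 0.045]},
    {"gripper": 0.3, "linear": [2.2, -28.5, 0], "twist": [0, 0, 0.045]},
    {"gripper": 0.3, "linear": [2.4, -31.5, 0], "twist": [0, 0, 0.045]},
    {"gripper": 0.3, "linear": [2.5, -33.7, 0], "twist": [0, 0, 0.045]},
    {"gripper": 0.3, "linear": [2.5, -33.7, 0], "twist": [0, 0, 0.045]},
  ],
)

```text
clock: 12.48
tool_pos: [0.4981, 0.1037, 0.2997]
ee_rot: [-3.14, 0.056, 0.006]
ft_force: [0.5, -0.1, -1.6]
finger_gap: 0.045
grasp_force: 8.0
```

Emit:
move_arm(
  targets=[
    {"gripper": 0.3, "linear": [0.5, -2, 0], "twist": [0, 0, 0]},
    {"gripper": 0.3, "linear": [1.5, -5, 0], "twist": [0, 0, 0.01]},
    {"gripper": 0.3, "linear": [2.6, -8.5, 0], "twist": [0, 0, 0.02]},
    {"gripper": 0.3, "linear": [3.7, -12, 0], "twist": [0, 0, 0.03]},
    {"gripper": 0.3, "linear": [4.8, -15.5, 0], "twist": [0, 0, 0.03]},
    {"gripper": 0.3, "linear": [5.8, -19, 0], "twist": [0, 0, 0.03]},
    {"gripper": 0.3, "linear": [6.6, -21.5, 0], "twist": [0, 0, 0.03]},
    {"gripper": 0.3, "linear": [6.9, -22.5, 0], "twist": [0, 0, 0.03]},
    {"gripper": 0.3, "linear": [6.9, -22.5, 0], "twist": [0, 0, 0.03]},
    {"gripper": 0.3, "linear": [6.9, -22.5, 0], "twist": [0, 0, 0.03]},
    {"gripper": 0.3, "linear": [6.9, -22.5, 0], "twist": [0, 0, 0.03]},
  ],
)

```text
clock: 13.4
tool_pos: [0.5768, 0.3198, 0.3001]
ee_rot: [3.138, -0.112, -0.005]
ft_force: [0.1, 1.1, -1.3]
finger_gap: 0.0454
grasp_force: 8.0
```

Run:
```python
from h import *
S=here();print(S[0],slot(1))
M=plan(S,(*slot(1),.194),TY);plan(M,(*slot(1),.305),TY)
f=vision.grab_frame("wrist");cv2.imwrite("pics/w4.png",f["pixels"][...,::-1])
```

```text
[0.57679421 0.31982662 0.30014387] [0.57771053 0.32205352]
linear [0.11, -0.25, 10.61] twist [0.002, 0.003, -0.001]
linear [-0.0, 0.0, -11.1] twist [0.0, 0.0, 0.0]
```

View pics/w4.png

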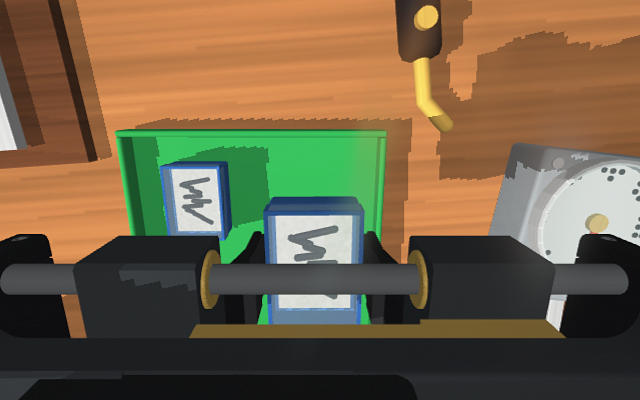

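The first box lies flat at (195,198). The second is held square at about (315,255), so I'll lower and release it.

Emit:
move_arm(
  targets=[
    {"gripper": 0.3, "linear": [0.1, -0.2, 2], "twist": [0, 0, 0]},
    {"gripper": 0.3, "linear": [0.1, -0.2, 5], "twist": [0, 0, 0]},
    {"gripper": 0.3, "linear": [0.1, -0.2, 7.5], "twist": [0, 0, 0]},
    {"gripper": 0.3, "linear": [0.1, -0.2, 9], "twist": [0, 0, 0]},
    {"gripper": 0.3, "linear": [0.1, -0.2, 10], "twist": [0, 0, 0]},
    {"gripper": 0.3, "linear": [0.1, -0.2, 10.6], "twist": [0, 0, 0]},
    {"gripper": 0.3, "linear": [0.1, -0.2, 10.6], "twist": [0, 0, 0]},
    {"gripper": 0.3, "linear": [0.1, -0.2, 10.6], "twist": [0, 0, 0]},
    {"gripper": 0.3, "linear": [0.1, -0.2, 10.6], "twist": [0, 0, 0]},
  ],
)

```text
clock: 14.2
tool_pos: [0.5794, 0.3234, 0.1965]
ee_rot: [-3.139, 0.111, -0.004]
ft_force: [0.6, 0.1, 0.2]
finger_gap: 0.0451
grasp_force: 8.0
```

Emit:
move_arm(
  targets=[
    {"gripper": 0.7, "linear": [0, 0, 0], "twist": [0, 0, 0]},
    {"gripper": 0.7, "linear": [0, 0, 0], "twist": [0, 0, 0]},
    {"gripper": 0.7, "linear": [0, 0, 0], "twist": [0, 0, 0]},
    {"gripper": 0.7, "linear": [0, 0, 0], "twist": [0, 0, 0]},
    {"gripper": 0.7, "linear": [0, 0, -2], "twist": [0, 0, 0]},
    {"gripper": 0.7, "linear": [0, 0, -5], "twist": [0, 0, 0]},
    {"gripper": 0.7, "linear": [0, 0, -8], "twist": [0, 0, 0]},
    {"gripper": 1, "linear": [0, 0, -10.8], "twist": [0, 0, 0]},
    {"gripper": 1, "linear": [0, 0, -10.8], "twist": [0, 0, 0]},
    {"gripper": 1, "linear": [0, 0, -10.8], "twist": [0, 0, 0]},
  ],
)

```text
clock: 15.03
tool_pos: [0.5793, 0.3237, 0.3056]
ee_rot: [-3.138, 0.11, -0.008]
ft_force: [-0.4, 0.6, -0.3]
finger_gap: 0.0737
grasp_force: 0.0
```

Run:
```python
from h import *
f=vision.grab_frame("top");show(f,"blue",.036,60)
S=here();print(S[0]);M=plan(S,(.53,-.05,.30),0);plan(M,(.600,-.302,.28),.045)
```

```text
blue [ 0.0814 -0.0024] size [0.18  0.064] yaw 1.555 px [293. 391.]
blue [ 0.3482 -0.8705] size [0.16  0.092] yaw -0.0 px [586. 288.]
blue [ 0.49   -0.3596] size [0.059 0.05 ] yaw 0.383 px [414. 239.]
blue [ 0.5995 -0.3022] size [0.056 0.047] yaw -0.002 px [394. 202.]
blue [0.3699 0.5848] size [0.707 0.292] yaw -0.282 px [ 81. 288.]
[0.57854466 0.32340711 0.3037688 ]
linear [-2.23, 37.59, 0.36] twist [-0.0, -0.001, -0.07]
linear [7.0, 25.2, 2.0] twist [0.0, 0.0, -0.045]
```

Emit:
move_arm(
  targets=[
    {"gripper": 1, "linear": [-0.2, 4, 0], "twist": [0, 0, -0.01]},
    {"gripper": 1, "linear": [-0.4, 8, 0], "twist": [0, 0, -0.02]},
    {"gripper": 1, "linear": [-0.7, 12, 0], "twist": [0, 0, -0.03]},
    {"gripper": 1, "linear": [-0.9, 16, 0], "twist": [0, 0, -0.04]},
    {"gripper": 1, "linear": [-1.2, 20, 0], "twist": [0, 0, -0.05]},
    {"gripper": 1, "linear": [-1.4, 24, 0], "twist": [0, 0, -0.06]},
    {"gripper": 1, "linear": [-1.7, 28, 0], "twist": [0, 0, -0.07]},
    {"gripper": 1, "linear": [-1.9, 32, 0], "twist": [0, 0, -0.07]},
    {"gripper": 1, "linear": [-2.1, 35, 0], "twist": [0, 0, -0.07]},
    {"gripper": 1, "linear": [-2.2, 37.6, 0.3], "twist": [0, 0, -0.07]},
    {"gripper": 1, "linear": [-2.2, 37.6, 0.3], "twist": [0, 0, -0.07]},
  ],
)

```text
clock: 16.0
tool_pos: [0.5296, -0.0543, 0.2983]
ee_rot: [3.141, -0.008, -0.005]
ft_force: [0.6, -1.1, -0.1]
finger_gap: 0.087
grasp_force: 0.0
```

Emit:
move_arm(
  targets=[
    {"gripper": 1, "linear": [1, 3.7, 0], "twist": [0, 0, 0]},
    {"gripper": 1, "linear": [2.1, 7.5, 0], "twist": [0, 0, -0.01]},
    {"gripper": 1, "linear": [3.2, 11.5, 0], "twist": [0, 0, -0.02]},
    {"gripper": 1, "linear": [4.3, 15.5, 0.5], "twist": [0, 0, -0.03]},
    {"gripper": 1, "linear": [5.4, 19.5, 1], "twist": [0, 0, -0.03]},
    {"gripper": 1, "linear": [6.4, 23, 1.5], "twist": [0, 0, -0.03]},
    {"gripper": 1, "linear": [7, 25.2, 2], "twist": [0, 0, -0.03]},
    {"gripper": 1, "linear": [7, 25.2, 2], "twist": [0, 0, -0.03]},
    {"gripper": 1, "linear": [7, 25.2, 2], "twist": [0, 0, -0.03]},
    {"gripper": 1, "linear": [7, 25.2, 2], "twist": [0, 0, -0.03]},
    {"gripper": 1, "linear": [7, 25.2, 2], "twist": [0, 0, -0.03]},
  ],
)

```text
clock: 16.92
tool_pos: [0.6, -0.3001, 0.2793]
ee_rot: [-3.139, -0.049, 0.004]
ft_force: [0.0, -0.3, 0.4]
finger_gap: 0.0872
grasp_force: 0.0
```

Run:
```python
from h import *
f=vision.grab_frame("wrist");show(f,"blue",.036,150)
S=here();print(S[0],S[1].as_rotvec())
plan(S,(.600,-.303,.195),.03)
```

```text
blue [ 0.526  -0.3526] size [0.049 0.026] yaw -1.537 px [379. 311.]
blue [ 0.6028 -0.3049] size [0.064 0.045] yaw 0.05 px [320. 211.]
[ 0.60020955 -0.30016532  0.27979625] [-3.13973104e+00 -4.96464090e-02  2.36404348e-03]
linear [-0.02, 0.3, 8.48] twist [-0.001, 0.001, 0.002]
```

Emit:
move_arm(
  targets=[
    {"gripper": 1, "linear": [0, 0.3, 2], "twist": [0, 0, -0.02]},
    {"gripper": 1, "linear": [0, 0.3, 4], "twist": [0, 0, -0.02]},
    {"gripper": 1, "linear": [0, 0.3, 6], "twist": [0, 0, -0.02]},
    {"gripper": 1, "linear": [0, 0.3, 7.5], "twist": [0, 0, -0.02]},
    {"gripper": 1, "linear": [0, 0.3, 8.4], "twist": [0, 0, -0.02]},
    {"gripper": 1, "linear": [0, 0.3, 8.4], "twist": [0, 0, -0.02]},
    {"gripper": 1, "linear": [0, 0.3, 8.4], "twist": [0, 0, -0.02]},
    {"gripper": 1, "linear": [0, 0.3, 8.4], "twist": [0, 0, -0.02]},
  ],
)

```text
clock: 17.63
tool_pos: [0.601, -0.305, 0.1974]
ee_rot: [3.139, 0.079, 0.003]
ft_force: [0.1, -0.0, -0.1]
finger_gap: 0.0866
grasp_force: 0.0
```

Emit:
move_arm(
  targets=[
    {"gripper": 0.3, "linear": [0, 0, 0], "twist": [0, 0, 0]},
    {"gripper": 0.3, "linear": [0, 0, 0], "twist": [0, 0, 0]},
    {"gripper": 0.3, "linear": [0, 0, 0], "twist": [0, 0, 0]},
    {"gripper": 0.3, "linear": [0, 0, 0], "twist": [0, 0, 0]},
    {"gripper": 0.3, "linear": [0, 0, 0], "twist": [0, 0, 0]},
    {"gripper": 0.3, "linear": [0, 0, 0], "twist": [0, 0, 0]},
    {"gripper": 0.3, "linear": [0, 0, 0], "twist": [0, 0, 0]},
    {"gripper": 0.3, "linear": [0, 0, 0], "twist": [0, 0, 0]},
  ],
  force=8,
)

```text
clock: 18.3
tool_pos: [0.6004, -0.3051, 0.1961]
ee_rot: [-3.14, -0.078, 0.0]
ft_force: [-0.7, -0.8, 1.3]
finger_gap: 0.0452
grasp_force: 8.0
```

Emit:
move_arm(
  targets=[
    {"gripper": 0.3, "linear": [0, 0, -1], "twist": [0, 0, 0]},
    {"gripper": 0.3, "linear": [0, 0, -3], "twist": [0, 0, 0]},
    {"gripper": 0.3, "linear": [0, 0, -5], "twist": [0, 0, 0]},
    {"gripper": 0.3, "linear": [0, 0, -7], "twist": [0, 0, 0]},
    {"gripper": 0.3, "linear": [0, 0, -9], "twist": [0, 0, 0]},
    {"gripper": 0.3, "linear": [0, 0, -10.5], "twist": [0, 0, 0]},
    {"gripper": 0.3, "linear": [0, 0, -10.5], "twist": [0, 0, 0]},
    {"gripper": 0.3, "linear": [0, 0, -10.5], "twist": [0, 0, 0]},
  ],
)

```text
clock: 18.97
tool_pos: [0.6006, -0.3052, 0.3024]
ee_rot: [3.139, 0.078, 0.003]
ft_force: [-0.2, -0.8, -0.2]
finger_gap: 0.045
grasp_force: 8.0
```

Run:
```python
from h import *
S=here();print(S[0]);M=plan(S,(.52,.04,.30),0);plan(M,(*slot(2),.30),TY);print(slot(2))
```

```text
[ 0.60056518 -0.30523976  0.30239341]
linear [-6.33, -34.88, 0.17] twist [0.001, -0.002, 0.05]
linear [-5.17, -37.99, -0.0] twist [0.0, -0.0, 0.07]
[0.46828947 0.41994648]
```

Emit:
move_arm(
  targets=[
    {"gripper": 0.3, "linear": [-0.3, -1.5, 0], "twist": [0, 0, 0]},
    {"gripper": 0.3, "linear": [-0.8, -4.5, 0], "twist": [0, 0, 0.01]},
    {"gripper": 0.3, "linear": [-1.5, -8.2, 0], "twist": [0, 0, 0.02]},
    {"gripper": 0.3, "linear": [-2.2, -12, 0], "twist": [0, 0, 0.03]},
    {"gripper": 0.3, "linear": [-2.8, -15.7, 0], "twist": [0, 0, 0.04]},
    {"gripper": 0.3, "linear": [-3.5, -19.4, 0], "twist": [0, 0, 0.05]},
    {"gripper": 0.3, "linear": [-4.2, -23.1, 0], "twist": [0, 0, 0.05]},
    {"gripper": 0.3, "linear": [-4.9, -26.8, 0], "twist": [0, 0, 0.05]},
    {"gripper": 0.3, "linear": [-5.5, -30.3, 0], "twist": [0, 0, 0.05]},
    {"gripper": 0.3, "linear": [-6.1, -33.5, 0], "twist": [0, 0, 0.05]},
    {"gripper": 0.3, "linear": [-6.3, -34.9, 0], "twist": [0, 0, 0.05]},
    {"gripper": 0.3, "linear": [-6.3, -34.9, 0], "twist": [0, 0, 0.05]},
  ],
)

```text
clock: 19.97
tool_pos: [0.518, 0.0435, 0.2998]
ee_rot: [-3.14, -0.006, 0.008]
ft_force: [-0.5, -1.0, -1.3]
finger_gap: 0.0452
grasp_force: 8.0
```

Run:
```python
from h import *
S=here();print(S[0],read_state()["finger_gap"]);M=plan(S,(*slot(2),.30),TY)
```

```text
[0.51800643 0.04348178 0.29981923] 0.04520357547481691
linear [-4.82, -37.67, 0.06] twist [-0.001, 0.005, 0.074]
```

Emit:
move_arm(
  targets=[
    {"gripper": 0.3, "linear": [-0.3, -2, 0], "twist": [0, 0, 0]},
    {"gripper": 0.3, "linear": [-0.7, -5.5, 0], "twist": [0, 0, 0.01]},
    {"gripper": 0.3, "linear": [-1.2, -9.3, 0], "twist": [0, 0, 0.02]},
    {"gripper": 0.3, "linear": [-1.7, -13, 0], "twist": [0, 0, 0.03]},
    {"gripper": 0.3, "linear": [-2.1, -16.8, 0], "twist": [0, 0, 0.04]},
    {"gripper": 0.3, "linear": [-2.6, -20.6, 0], "twist": [0, 0, 0.05]},
    {"gripper": 0.3, "linear": [-3.1, -24.4, 0], "twist": [0, 0, 0.06]},
    {"gripper": 0.3, "linear": [-3.6, -28, 0], "twist": [0, 0, 0.07]},
    {"gripper": 0.3, "linear": [-4.1, -31.8, 0], "twist": [0, 0, 0.074]},
    {"gripper": 0.3, "linear": [-4.5, -35, 0], "twist": [0, 0, 0.074]},
    {"gripper": 0.3, "linear": [-4.8, -37.7, 0], "twist": [0, 0, 0.074]},
    {"gripper": 0.3, "linear": [-4.8, -37.7, 0], "twist": [0, 0, 0.074]},
  ],
)

```text
clock: 20.97
tool_pos: [0.472, 0.4212, 0.3002]
ee_rot: [-3.137, 0.111, -0.002]
ft_force: [0.5, 0.3, -1.7]
finger_gap: 0.0447
grasp_force: 8.0
```

Emit:
move_arm(
  targets=[
    {"gripper": 0.3, "linear": [0, 0, 0], "twist": [0, 0, 0]},
    {"gripper": 0.3, "linear": [0, 0, 0], "twist": [0, 0, 0]},
    {"gripper": 0.3, "linear": [0, 0, 0], "twist": [0, 0, 0]},
  ],
)

```text
clock: 21.22
tool_pos: [0.4727, 0.4157, 0.3004]
ee_rot: [3.138, -0.119, -0.002]
ft_force: [-0.6, -0.5, -0.3]
finger_gap: 0.0446
grasp_force: 8.0
```

Run:
```python
from h import *
S=here();print(S[0],slot(2))
M=plan(S,(*slot(2),.194),TY)
f=vision.grab_frame("wrist");cv2.imwrite("pics/w5.png",f["pixels"][...,::-1])
```

```text
[0.47271086 0.41572504 0.30042666] [0.46828947 0.41994648]
linear [-0.46, -0.4, 10.64] twist [0.002, 0.001, -0.006]
```

View pics/w5.png

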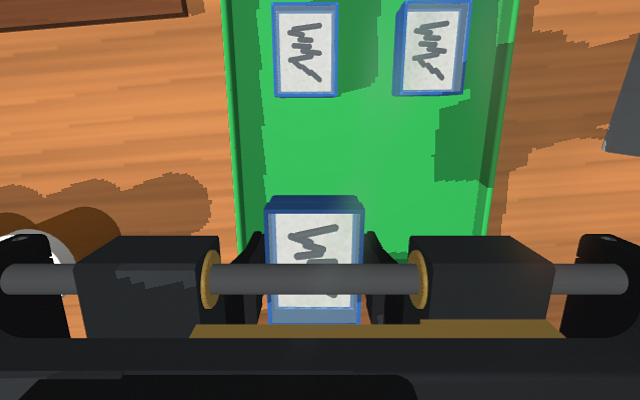

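Boxes 1 and 2 lie flat at (305,50) and (432,48), and box 3 is held at (315,255).

Emit:
move_arm(
  targets=[
    {"gripper": 0.3, "linear": [-0.4, -0.2, 2], "twist": [0, 0, 0]},
    {"gripper": 0.3, "linear": [-0.4, -0.2, 5], "twist": [0, 0, 0]},
    {"gripper": 0.3, "linear": [-0.4, -0.2, 7.5], "twist": [0, 0, 0]},
    {"gripper": 0.3, "linear": [-0.4, -0.2, 9], "twist": [0, 0, 0]},
    {"gripper": 0.3, "linear": [-0.4, -0.2, 10], "twist": [0, 0, 0]},
    {"gripper": 0.3, "linear": [-0.4, -0.2, 10.6], "twist": [0, 0, 0]},
    {"gripper": 0.3, "linear": [-0.4, -0.2, 10.6], "twist": [0, 0, 0]},
    {"gripper": 0.3, "linear": [-0.4, -0.2, 10.6], "twist": [0, 0, 0]},
    {"gripper": 0.3, "linear": [-0.4, -0.2, 10.6], "twist": [0, 0, 0]},
  ],
)

```text
clock: 22.02
tool_pos: [0.469, 0.4197, 0.1964]
ee_rot: [-3.138, 0.117, -0.003]
ft_force: [0.0, 1.1, -0.3]
finger_gap: 0.0442
grasp_force: 8.0
```

Emit:
move_arm(
  targets=[
    {"gripper": 0.7, "linear": [0, 0, 0], "twist": [0, 0, 0]},
    {"gripper": 0.7, "linear": [0, 0, 0], "twist": [0, 0, 0]},
    {"gripper": 0.7, "linear": [0, 0, 0], "twist": [0, 0, 0]},
    {"gripper": 0.7, "linear": [0, 0, 0], "twist": [0, 0, 0]},
    {"gripper": 0.7, "linear": [0, 0, -2], "twist": [0, 0, 0]},
    {"gripper": 0.7, "linear": [0, 0, -5], "twist": [0, 0, 0]},
    {"gripper": 0.7, "linear": [0, 0, -8], "twist": [0, 0, 0]},
    {"gripper": 1, "linear": [0, 0, -10.8], "twist": [0, 0, 0]},
    {"gripper": 1, "linear": [0, 0, -10.8], "twist": [0, 0, 0]},
    {"gripper": 1, "linear": [0, 0, -10.8], "twist": [0, 0, 0]},
  ],
)

```text
clock: 22.85
tool_pos: [0.4688, 0.42, 0.3055]
ee_rot: [-3.137, 0.116, -0.007]
ft_force: [0.4, -0.1, -0.3]
finger_gap: 0.0735
grasp_force: 0.0
```

Run:
```python
from h import *
f=vision.grab_frame("top");show(f,"blue",.036,60);cv2.imwrite("pics/t2.png",f["pixels"][...,::-1])
S=here();print(S[0]);M=plan(S,(.47,.0,.30),.15);plan(M,(.490,-.360,.28),.385)
```

```text
blue [ 0.0814 -0.0024] size [0.18  0.064] yaw 1.555 px [292. 391.]
blue [ 0.3482 -0.8705] size [0.16  0.092] yaw -0.001 px [586. 288.]
blue [0.4266 0.4351] size [0.047 0.023] yaw 1.049 px [139. 262.]
blue [0.4688 0.3951] size [0.054 0.013] yaw -0.071 px [153. 248.]
blue [ 0.4905 -0.3591] size [0.06  0.048] yaw 0.402 px [415. 239.]
blue [0.2993 0.6823] size [0.485 0.27 ] yaw 0.037 px [ 46. 313.]
blue [0.5779 0.3187] size [0.055 0.049] yaw -0.004 px [181. 209.]
blue [0.584  0.4073] size [0.057 0.051] yaw -0.06 px [150. 208.]
[0.46820274 0.41953646 0.30373671]
linear [3.29, 41.83, 0.35] twist [-0.0, -0.001, -0.224]
linear [-3.4, 35.89, 2.0] twist [0.0, 0.0, -0.235]
```

Emit:
move_arm(
  targets=[
    {"gripper": 1, "linear": [0.3, 3.8, 0], "twist": [0, 0, -0.02]},
    {"gripper": 1, "linear": [0.6, 7.6, 0], "twist": [0, 0, -0.04]},
    {"gripper": 1, "linear": [0.9, 11.5, 0], "twist": [0, 0, -0.06]},
    {"gripper": 1, "linear": [1.2, 15.5, 0], "twist": [0, 0, -0.08]},
    {"gripper": 1, "linear": [1.5, 19.5, 0], "twist": [0, 0, -0.1]},
    {"gripper": 1, "linear": [1.8, 23.5, 0], "twist": [0, 0, -0.12]},
    {"gripper": 1, "linear": [2.1, 27.5, 0], "twist": [0, 0, -0.14]},
    {"gripper": 1, "linear": [2.5, 31.5, 0], "twist": [0, 0, -0.16]},
    {"gripper": 1, "linear": [2.8, 35.5, 0], "twist": [0, 0, -0.18]},
    {"gripper": 1, "linear": [3.1, 39, 0.3], "twist": [0, 0, -0.2]},
    {"gripper": 1, "linear": [3.3, 41.8, 0.3], "twist": [0, 0, -0.224]},
    {"gripper": 1, "linear": [3.3, 41.8, 0.3], "twist": [0, 0, -0.224]},
  ],
)

```text
clock: 23.9
tool_pos: [0.4704, -0.0039, 0.2988]
ee_rot: [3.133, 0.227, -0.003]
ft_force: [-0.6, -0.1, -0.1]
finger_gap: 0.0871
grasp_force: 0.0
```

Emit:
move_arm(
  targets=[
    {"gripper": 1, "linear": [-0.3, 3.7, 0], "twist": [0, 0, -0.02]},
    {"gripper": 1, "linear": [-0.7, 7.5, 0], "twist": [0, 0, -0.04]},
    {"gripper": 1, "linear": [-1.1, 11.5, 0], "twist": [0, 0, -0.07]},
    {"gripper": 1, "linear": [-1.5, 15.5, 0.2], "twist": [0, 0, -0.1]},
    {"gripper": 1, "linear": [-1.9, 19.5, 0.5], "twist": [0, 0, -0.13]},
    {"gripper": 1, "linear": [-2.2, 23.5, 0.8], "twist": [0, 0, -0.16]},
    {"gripper": 1, "linear": [-2.6, 27.5, 1.2], "twist": [0, 0, -0.19]},
    {"gripper": 1, "linear": [-3, 31.5, 1.6], "twist": [0, 0, -0.22]},
    {"gripper": 1, "linear": [-3.3, 35, 2], "twist": [0, 0, -0.235]},
    {"gripper": 1, "linear": [-3.4, 35.9, 2], "twist": [0, 0, -0.235]},
    {"gripper": 1, "linear": [-3.4, 35.9, 2], "twist": [0, 0, -0.235]},
    {"gripper": 1, "linear": [-3.4, 35.9, 2], "twist": [0, 0, -0.235]},
  ],
)

```text
clock: 24.9
tool_pos: [0.4898, -0.3586, 0.2786]
ee_rot: [-3.08, -0.599, 0.003]
ft_force: [-0.2, 0.9, -0.4]
finger_gap: 0.0871
grasp_force: 0.0
```

Run:
```python
from h import *
f=vision.grab_frame("wrist");show(f,"blue",.036,150)
S=here();print(S[0],S[1].as_rotvec())
plan(S,(.490,-.359,.195),.385)
```

```text
blue [ 0.4927 -0.362 ] size [0.064 0.045] yaw 0.398 px [320. 213.]
[ 0.48990909 -0.35771175  0.27896393] [-3.07938883 -0.60069824  0.00312638]
linear [-0.03, 0.16, 8.4] twist [-0.004, 0.001, 0.0]
```

Emit:
move_arm(
  targets=[
    {"gripper": 1, "linear": [0, 0.2, 2], "twist": [0, 0, -0.01]},
    {"gripper": 1, "linear": [0, 0.2, 4], "twist": [0, 0, -0.01]},
    {"gripper": 1, "linear": [0, 0.2, 6], "twist": [0, 0, -0.01]},
    {"gripper": 1, "linear": [0, 0.2, 7.5], "twist": [0, 0, -0.01]},
    {"gripper": 1, "linear": [0, 0.2, 8.3], "twist": [0, 0, -0.01]},
    {"gripper": 1, "linear": [0, 0.2, 8.3], "twist": [0, 0, -0.01]},
    {"gripper": 1, "linear": [0, 0.2, 8.3], "twist": [0, 0, -0.01]},
    {"gripper": 1, "linear": [0, 0.2, 8.3], "twist": [0, 0, -0.01]},
  ],
)

```text
clock: 25.62
tool_pos: [0.4915, -0.3611, 0.1981]
ee_rot: [3.079, 0.617, 0.001]
ft_force: [0.4, 0.2, 0.6]
finger_gap: 0.0867
grasp_force: 0.0
```

Emit:
move_arm(
  targets=[
    {"gripper": 0.3, "linear": [0, 0, 0], "twist": [0, 0, 0]},
    {"gripper": 0.3, "linear": [0, 0, 0], "twist": [0, 0, 0]},
    {"gripper": 0.3, "linear": [0, 0, 0], "twist": [0, 0, 0]},
    {"gripper": 0.3, "linear": [0, 0, 0], "twist": [0, 0, 0]},
    {"gripper": 0.3, "linear": [0, 0, 0], "twist": [0, 0, 0]},
    {"gripper": 0.3, "linear": [0, 0, 0], "twist": [0, 0, 0]},
    {"gripper": 0.3, "linear": [0, 0, 0], "twist": [0, 0, 0]},
    {"gripper": 0.3, "linear": [0, 0, 0], "twist": [0, 0, 0]},
  ],
  force=8,
)

```text
clock: 26.28
tool_pos: [0.491, -0.3617, 0.1972]
ee_rot: [-3.081, -0.616, 0.0]
ft_force: [-0.4, -1.1, 0.1]
finger_gap: 0.045
grasp_force: 8.0
```

Emit:
move_arm(
  targets=[
    {"gripper": 0.3, "linear": [0, 0, -1], "twist": [0, 0, 0]},
    {"gripper": 0.3, "linear": [0, 0, -3], "twist": [0, 0, 0]},
    {"gripper": 0.3, "linear": [0, 0, -5], "twist": [0, 0, 0]},
    {"gripper": 0.3, "linear": [0, 0, -7], "twist": [0, 0, 0]},
    {"gripper": 0.3, "linear": [0, 0, -9], "twist": [0, 0, 0]},
    {"gripper": 0.3, "linear": [0, 0, -10.5], "twist": [0, 0, 0]},
    {"gripper": 0.3, "linear": [0, 0, -10.5], "twist": [0, 0, 0]},
    {"gripper": 0.3, "linear": [0, 0, -10.5], "twist": [0, 0, 0]},
  ],
)

```text
clock: 26.95
tool_pos: [0.4911, -0.3617, 0.3033]
ee_rot: [3.079, 0.616, 0.002]
ft_force: [-0.2, 0.3, -1.0]
finger_gap: 0.0446
grasp_force: 8.0
```

Run:
```python
from h import *
S=here();print(S[0]);M=plan(S,(.47,.0,.30),.15);plan(M,(*slot(3),.30),TY);print(slot(3))
```

```text
[ 0.49109306 -0.36165898  0.30328242]
linear [11.97, -34.19, 0.26] twist [0.002, -0.001, 0.245]
linear [4.14, -32.77, -0.0] twist [0.0, -0.0, 0.22]
[0.46199461 0.33016689]
```

Emit:
move_arm(
  targets=[
    {"gripper": 0.3, "linear": [0.5, -1.5, 0], "twist": [0, 0, 0.01]},
    {"gripper": 0.3, "linear": [1.6, -4.5, 0], "twist": [0, 0, 0.03]},
    {"gripper": 0.3, "linear": [2.8, -8, 0], "twist": [0, 0, 0.06]},
    {"gripper": 0.3, "linear": [4, -11.5, 0], "twist": [0, 0, 0.09]},
    {"gripper": 0.3, "linear": [5.3, -15, 0], "twist": [0, 0, 0.12]},
    {"gripper": 0.3, "linear": [6.5, -18.6, 0], "twist": [0, 0, 0.15]},
    {"gripper": 0.3, "linear": [7.7, -22.1, 0], "twist": [0, 0, 0.18]},
    {"gripper": 0.3, "linear": [9, -25.6, 0], "twist": [0, 0, 0.21]},
    {"gripper": 0.3, "linear": [10.2, -29.1, 0], "twist": [0, 0, 0.23]},
    {"gripper": 0.3, "linear": [11.3, -32.4, 0], "twist": [0, 0, 0.245]},
    {"gripper": 0.3, "linear": [12, -34.2, 0], "twist": [0, 0, 0.245]},
    {"gripper": 0.3, "linear": [12, -34.2, 0], "twist": [0, 0, 0.245]},
  ],
)

```text
clock: 27.95
tool_pos: [0.4684, 0.0039, 0.301]
ee_rot: [-3.13, -0.242, 0.008]
ft_force: [-0.8, -0.7, -0.8]
finger_gap: 0.0447
grasp_force: 8.0
```

Run:
```python
from h import *
S=here();print(S[0],read_state()["finger_gap"]);M=plan(S,(*slot(3),.30),TY)
```

```text
[0.46842034 0.00385194 0.30098213] 0.04468030074154756
linear [4.39, -32.34, 0.17] twist [-0.002, 0.005, 0.225]
```

Emit:
move_arm(
  targets=[
    {"gripper": 0.3, "linear": [0.3, -2, 0], "twist": [0, 0, 0.02]},
    {"gripper": 0.3, "linear": [0.7, -5.5, 0], "twist": [0, 0, 0.05]},
    {"gripper": 0.3, "linear": [1.2, -9, 0], "twist": [0, 0, 0.08]},
    {"gripper": 0.3, "linear": [1.7, -12.5, 0], "twist": [0, 0, 0.11]},
    {"gripper": 0.3, "linear": [2.2, -16, 0], "twist": [0, 0, 0.14]},
    {"gripper": 0.3, "linear": [2.7, -19.6, 0], "twist": [0, 0, 0.17]},
    {"gripper": 0.3, "linear": [3.1, -23.2, 0], "twist": [0, 0, 0.19]},
    {"gripper": 0.3, "linear": [3.6, -26.8, 0], "twist": [0, 0, 0.21]},
    {"gripper": 0.3, "linear": [4.1, -30, 0], "twist": [0, 0, 0.22]},
    {"gripper": 0.3, "linear": [4.3, -32.3, 0], "twist": [0, 0, 0.22]},
    {"gripper": 0.3, "linear": [4.3, -32.3, 0], "twist": [0, 0, 0.22]},
    {"gripper": 0.3, "linear": [4.3, -32.3, 0], "twist": [0, 0, 0.22]},
  ],
)

```text
clock: 28.95
tool_pos: [0.4645, 0.3263, 0.301]
ee_rot: [3.139, -0.107, -0.002]
ft_force: [-0.6, -0.8, -1.2]
finger_gap: 0.0452
grasp_force: 8.0
```

Emit:
move_arm(
  targets=[
    {"gripper": 0.3, "linear": [0, 0, 0], "twist": [0, 0, 0]},
    {"gripper": 0.3, "linear": [0, 0, 0], "twist": [0, 0, 0]},
    {"gripper": 0.3, "linear": [0, 0, 0], "twist": [0, 0, 0]},
  ],
)

```text
clock: 29.2
tool_pos: [0.4649, 0.3246, 0.3019]
ee_rot: [3.139, -0.113, -0.001]
ft_force: [-0.7, 0.5, -0.8]
finger_gap: 0.045
grasp_force: 8.0
```

Run:
```python
from h import *
S=here();print(S[0],slot(3))
M=plan(S,(*slot(3),.194),TY)
f=vision.grab_frame("wrist");cv2.imwrite("pics/w6.png",f["pixels"][...,::-1])
```

```text
[0.46488429 0.32457962 0.30186217] [0.46199461 0.33016689]
linear [-0.32, -0.54, 10.79] twist [0.001, 0.001, -0.002]
```

View pics/w6.png

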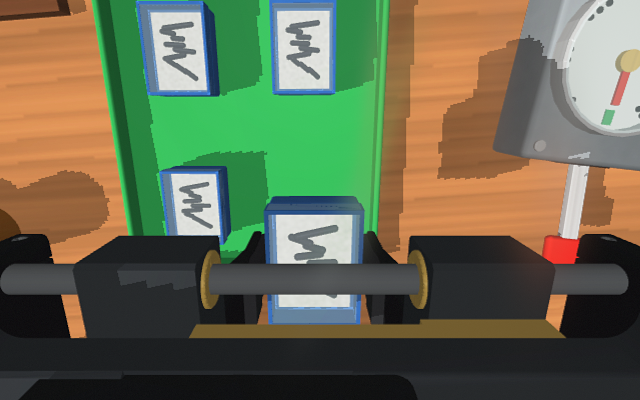

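Three boxes lie flat at (178,48), (303,48) and (195,205), and the fourth is held at (315,255). The dial is at zero.

Emit:
move_arm(
  targets=[
    {"gripper": 0.3, "linear": [-0.3, -0.3, 2], "twist": [0, 0, 0]},
    {"gripper": 0.3, "linear": [-0.3, -0.3, 5], "twist": [0, 0, 0]},
    {"gripper": 0.3, "linear": [-0.3, -0.3, 7.5], "twist": [0, 0, 0]},
    {"gripper": 0.3, "linear": [-0.3, -0.3, 9], "twist": [0, 0, 0]},
    {"gripper": 0.3, "linear": [-0.3, -0.3, 10], "twist": [0, 0, 0]},
    {"gripper": 0.3, "linear": [-0.3, -0.3, 10.7], "twist": [0, 0, 0]},
    {"gripper": 0.3, "linear": [-0.3, -0.3, 10.7], "twist": [0, 0, 0]},
    {"gripper": 0.3, "linear": [-0.3, -0.3, 10.7], "twist": [0, 0, 0]},
    {"gripper": 0.3, "linear": [-0.3, -0.3, 10.7], "twist": [0, 0, 0]},
  ],
)

```text
clock: 30.0
tool_pos: [0.4623, 0.3293, 0.1961]
ee_rot: [-3.139, 0.111, -0.003]
ft_force: [0.1, -0.6, -0.6]
finger_gap: 0.0449
grasp_force: 8.0
```

Emit:
move_arm(
  targets=[
    {"gripper": 0.7, "linear": [0, 0, 0], "twist": [0, 0, 0]},
    {"gripper": 0.7, "linear": [0, 0, 0], "twist": [0, 0, 0]},
    {"gripper": 0.7, "linear": [0, 0, 0], "twist": [0, 0, 0]},
    {"gripper": 0.7, "linear": [0, 0, 0], "twist": [0, 0, 0]},
    {"gripper": 0.7, "linear": [0, 0, -2], "twist": [0, 0, 0]},
    {"gripper": 0.7, "linear": [0, 0, -5], "twist": [0, 0, 0]},
    {"gripper": 0.7, "linear": [0, 0, -8], "twist": [0, 0, 0]},
    {"gripper": 0, "linear": [0, 0, -10.8], "twist": [0, 0, 0]},
    {"gripper": 0, "linear": [0, 0, -10.8], "twist": [0, 0, 0]},
    {"gripper": 0, "linear": [0, 0, -10.8], "twist": [0, 0, 0]},
  ],
)

```text
clock: 30.83
tool_pos: [0.4622, 0.3295, 0.3051]
ee_rot: [-3.138, 0.11, -0.007]
ft_force: [-1.1, -0.2, 0.5]
finger_gap: 0.0482
grasp_force: 0.0
```

Run:
```python
from h import *
f=vision.grab_frame("top");show(f,"blue",.036,60);show(f,"red",.054,20);show(vision.grab_frame("side"),"red",.054,20);show(vision.grab_frame("wrist"),"red",.054,20)
S=here();print(S[0]);plan(S,(.41,.137,.29),-.19)
```

```text
blue [ 0.0814 -0.0024] size [0.18  0.064] yaw 1.555 px [292. 390.]
blue [ 0.3482 -0.8703] size [0.16  0.092] yaw -0.0 px [586. 288.]
blue [0.4475 0.3201] size [0.077 0.022] yaw -0.346 px [180. 254.]
blue [0.4487 0.3492] size [0.071 0.016] yaw -0.074 px [169. 255.]
blue [0.2743 0.5738] size [0.531 0.282] yaw -0.306 px [ 82. 323.]
blue [0.5779 0.3188] size [0.055 0.049] yaw -0.004 px [181. 209.]
blue [0.6014 0.3993] size [0.055 0.05 ] yaw -0.002 px [154. 202.]
red [0.4161 0.1355] size [0.027 0.022] yaw 1.29 px [243. 266.]
red [0.4217 0.1434] size [0.025 0.024] yaw -0.078 px [564. 248.]
[0.46118877 0.32895851 0.3020918 ]
linear [-3.76, 19.51, 1.24] twist [0.001, 0.002, 0.12]
```

Emit:
move_arm(
  targets=[
    {"gripper": 0, "linear": [-0.6, 3.5, 0], "twist": [0, 0, 0.03]},
    {"gripper": 0, "linear": [-1.2, 7, 0], "twist": [0, 0, 0.06]},
    {"gripper": 0, "linear": [-1.8, 10.5, 0], "twist": [0, 0, 0.09]},
    {"gripper": 0, "linear": [-2.4, 14, 0], "twist": [0, 0, 0.12]},
    {"gripper": 0, "linear": [-3, 17.5, 0], "twist": [0, 0, 0.12]},
    {"gripper": 0, "linear": [-3.1, 19.4, 0.8], "twist": [0, 0, 0.12]},
    {"gripper": 0, "linear": [-3.1, 19.4, 0.8], "twist": [0, 0, 0.12]},
    {"gripper": 0, "linear": [-3.1, 19.4, 0.8], "twist": [0, 0, 0.12]},
    {"gripper": 0, "linear": [-3.1, 19.4, 0.8], "twist": [0, 0, 0.12]},
    {"gripper": 0, "linear": [-3.1, 19.4, 0.8], "twist": [0, 0, 0.12]},
  ],
)

```text
clock: 31.82
tool_pos: [0.4176, 0.1387, 0.2949]
ee_rot: [-3.127, 0.296, -0.0]
ft_force: [-0.5, -0.3, 0.2]
finger_gap: 0.0005
grasp_force: 0.0
```

Run:
```python
from h import *
f=vision.grab_frame("top");show(f,"blue",.033,60)
g=vision.grab_frame("wrist");show(g,"red",.054,100)
a=cv2.resize(f["pixels"][170:290,100:290],None,fx=3,fy=3,interpolation=cv2.INTER_CUBIC)
b=vision.grab_frame("side")["pixels"][220:400,230:430]
b=cv2.resize(b,(400,360),interpolation=cv2.INTER_CUBIC)
o=np.zeros((560,780,3),np.uint8);o[:360,:380]=a[:, :380];o[:360,380:780]=b;o[360:560,:320]=cv2.resize(g["pixels"],(320,200));cv2.imwrite("pics/c1.png",o[...,::-1])
S=here();print(S[0],S[1].as_rotvec());plan(S,(.417,.137,.245),-.19)
```

```text
blue [ 0.0802 -0.0023] size [0.181 0.064] yaw 1.555 px [291. 391.]
blue [0.3815 0.0995] size [0.076 0.043] yaw 0.01 px [259. 279.]
blue [ 0.3478 -0.8727] size [0.161 0.092] yaw -0.0 px [586. 288.]
blue [0.2365 0.2949] size [0.482 0.273] yaw -0.359 px [186. 322.]
blue [0.469  0.4152] size [0.054 0.053] yaw -0.006 px [147. 247.]
blue [0.5781 0.3197] size [0.055 0.049] yaw -0.003 px [181. 209.]
blue [0.6027 0.4011] size [0.059 0.049] yaw 0.038 px [154. 201.]
red [0.4187 0.1355] size [0.031 0.028] yaw 1.368 px [317. 215.]
[0.41740874 0.13876203 0.29516057] [-3.12750813e+00  2.95546032e-01 -6.69862545e-04]
linear [-0.01, 0.18, 5.02] twist [-0.0, -0.0, 0.002]
```

View pics/c1.png

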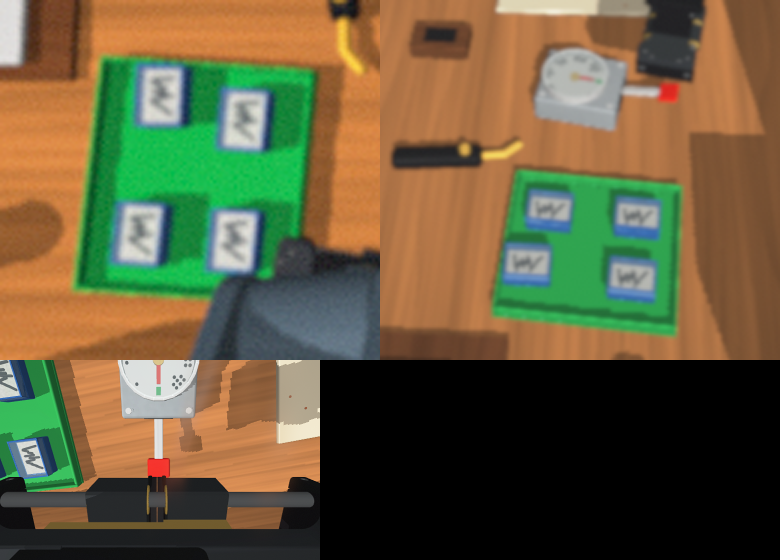

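All four boxes are in the tray. Box 1, at (160,95) in the crop, was nudged towards the back wall. I'll check from depth that it lies flat.

Run:
```python
from h import *
for n in("top","side"):
    f=vision.grab_frame(n);V=f["view"];Z=f["z_map"]
    v,u=np.mgrid[0:400,0:640];P=np.stack([(u-f["K"][0,2])/f["K"][0,0]*Z,(v-f["K"][1,2])/f["K"][1,1]*Z,Z],-1)
    W=(P-V[:3,3])@V[:3,:3];L=(W-[*TC,0])@R.from_euler('z',TY).as_matrix()
    for c in((.077,.036),(.058,-.045),(-.058,.045),(-.058,-.045)):
        m=(abs(L[...,0]-c[0])<.045)&(abs(L[...,1]-c[1])<.038)&(L[...,2]>.027)&(L[...,2]<.08)&(Z>0)
        q=L[m]
        if len(q)>20:
            A=np.c_[q[:,:2]-q[:,:2].mean(0),np.ones(len(q))];k=np.linalg.lstsq(A,q[:,2],rcond=None)[0]
            print(n,c,len(q),"x",q[:,0].min().round(3),q[:,0].max().round(3),"y",q[:,1].min().round(3),q[:,1].max().round(3),"z",k[2].round(4),"slope",k[:2].round(3))
```

```text
top (0.077, 0.036) 337 x 0.047 0.109 y 0.015 0.063 z 0.032 slope [-0.002 -0.004]
top (0.058, -0.045) 327 x 0.03 0.09 y -0.068 -0.021 z 0.032 slope [0.002 0.008]
top (-0.058, 0.045) 346 x -0.087 -0.027 y 0.02 0.068 z 0.0321 slope [0.01  0.015]
top (-0.058, -0.045) 340 x -0.087 -0.027 y -0.069 -0.022 z 0.0319 slope [0.007 0.002]
side (0.077, 0.036) 414 x 0.05 0.116 y 0.013 0.074 z 0.0346 slope [-0.006 -0.023]
side (0.058, -0.045) 369 x 0.032 0.092 y -0.07 -0.018 z 0.0348 slope [-0.002 -0.028]
side (-0.058, 0.045) 426 x -0.084 -0.024 y 0.019 0.069 z 0.0346 slope [-0.012 -0.021]
side (-0.058, -0.045) 369 x -0.085 -0.025 y -0.072 -0.021 z 0.0344 slope [ 0.004 -0.023]
```

All four lie flat at the same height. Now the first press, in stages.

Emit:
move_arm(
  targets=[
    {"gripper": 0, "linear": [0, 0.2, 2], "twist": [0, 0, 0]},
    {"gripper": 0, "linear": [0, 0.2, 4], "twist": [0, 0, 0]},
    {"gripper": 0, "linear": [0, 0.2, 5.5], "twist": [0, 0, 0]},
    {"gripper": 0, "linear": [0, 0.2, 6.5], "twist": [0, 0, 0]},
    {"gripper": 0, "linear": [0, 0.2, 7.5], "twist": [0, 0, 0]},
    {"gripper": 0, "linear": [0, 0.2, 8.5], "twist": [0, 0, 0]},
    {"gripper": 0, "linear": [0, 0.2, 9.3], "twist": [0, 0, 0]},
    {"gripper": 0, "linear": [0, 0.2, 9.3], "twist": [0, 0, 0]},
    {"gripper": 0, "linear": [0, 0.2, 9.3], "twist": [0, 0, 0]},
    {"gripper": 0, "linear": [0, 0.2, 9.3], "twist": [0, 0, 0]},
  ],
)

```text
clock: 32.9
tool_pos: [0.4161, 0.1363, 0.2023]
ee_rot: [3.127, -0.297, -0.004]
ft_force: [-2.5, 0.7, 5.3]
finger_gap: 0.0007
grasp_force: 2.8
```

Emit:
move_arm(
  targets=[
    {"gripper": 0, "linear": [0, 0, 0.2], "twist": [0, 0, 0]},
    {"gripper": 0, "linear": [0, 0, 0.3], "twist": [0, 0, 0]},
    {"gripper": 0, "linear": [0, 0, 0.3], "twist": [0, 0, 0]},
  ],
)

```text
clock: 33.15
tool_pos: [0.4162, 0.1363, 0.2001]
ee_rot: [3.127, -0.297, -0.001]
ft_force: [-2.3, -0.7, 12.8]
finger_gap: 0.0004
grasp_force: 6.4
```

Emit:
move_arm(
  targets=[
    {"gripper": 0, "linear": [0, 0, 0.1], "twist": [0, 0, 0]},
    {"gripper": 0, "linear": [0, 0, 0.1], "twist": [0, 0, 0]},
    {"gripper": 0, "linear": [0, 0, 0.1], "twist": [0, 0, 0]},
  ],
)

```text
clock: 33.4
tool_pos: [0.4161, 0.1363, 0.1999]
ee_rot: [3.128, -0.297, -0.0]
ft_force: [-4.1, 0.2, 19.8]
finger_gap: 0.0004
grasp_force: 10.2
```

The lever is at its stop: the force climbs with no further travel. I'll release it and wait for the spring.

Emit:
move_arm(
  targets=[
    {"gripper": 0, "linear": [0, 0, -1.5], "twist": [0, 0, 0]},
    {"gripper": 0, "linear": [0, 0, -3], "twist": [0, 0, 0]},
    {"gripper": 0, "linear": [0, 0, -4.5], "twist": [0, 0, 0]},
    {"gripper": 0, "linear": [0, 0, -6], "twist": [0, 0, 0]},
    {"gripper": 0, "linear": [0, 0, -6], "twist": [0, 0, 0]},
    {"gripper": 0, "linear": [0, 0, -6], "twist": [0, 0, 0]},
    {"gripper": 0, "linear": [0, 0, -6], "twist": [0, 0, 0]},
    {"gripper": 0, "linear": [0, 0, -6], "twist": [0, 0, 0]},
    {"gripper": 0, "linear": [0, 0, -6], "twist": [0, 0, 0]},
    {"gripper": 0, "linear": [0, 0, -6], "twist": [0, 0, 0]},
    {"gripper": 0, "linear": [0, 0, -6], "twist": [0, 0, 0]},
    {"gripper": 0, "linear": [0, 0, -6], "twist": [0, 0, 0]},
  ],
)

```text
clock: 34.4
tool_pos: [0.4168, 0.1359, 0.2578]
ee_rot: [3.127, -0.298, -0.001]
ft_force: [0.3, -0.4, 0.3]
finger_gap: 0.0003
grasp_force: 0.0
```

```bash
cat > d.py <<'E'
from h import *
import sys
g=vision.grab_frame("wrist");show(g,"red",.054,100);print(read_state()["tool_pos"])
cv2.imwrite(f"pics/{sys.argv[1]}.png",g["pixels"][:250,200:450,::-1])
E
python3 d.py d1
```

```text
red [0.4255 0.1349] size [0.03  0.015] yaw 1.406 px [312. 223.]
[0.4168759  0.13587954 0.2578973 ]
```

View pics/d1.png

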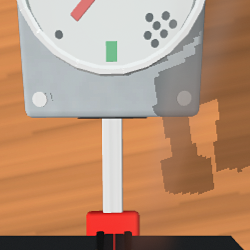

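The pointer now points at the single pip (58,35) in the crop, so the dial reads 1. Three more identical strokes.

Emit:
move_arm(
  targets=[
    {"gripper": 0, "linear": [0, 0, 1.5], "twist": [0, 0, 0]},
    {"gripper": 0, "linear": [0, 0, 2.5], "twist": [0, 0, 0]},
    {"gripper": 0, "linear": [0, 0, 3.5], "twist": [0, 0, 0]},
    {"gripper": 0, "linear": [0, 0, 4.5], "twist": [0, 0, 0]},
    {"gripper": 0, "linear": [0, 0, 5.3], "twist": [0, 0, 0]},
    {"gripper": 0, "linear": [0, 0, 5.8], "twist": [0, 0, 0]},
    {"gripper": 0, "linear": [0, 0, 6], "twist": [0, 0, 0]},
    {"gripper": 0, "linear": [0, 0, 6], "twist": [0, 0, 0]},
    {"gripper": 0, "linear": [0, 0, 6], "twist": [0, 0, 0]},
    {"gripper": 0, "linear": [0, 0, 6], "twist": [0, 0, 0]},
  ],
)

```text
clock: 35.28
tool_pos: [0.4165, 0.136, 0.2]
ee_rot: [-3.127, 0.298, -0.002]
ft_force: [-2.8, 1.0, 21.3]
finger_gap: 0.0008
grasp_force: 10.9
```

Emit:
move_arm(
  targets=[
    {"gripper": 0, "linear": [0, 0, -1.5], "twist": [0, 0, 0]},
    {"gripper": 0, "linear": [0, 0, -3], "twist": [0, 0, 0]},
    {"gripper": 0, "linear": [0, 0, -4.5], "twist": [0, 0, 0]},
    {"gripper": 0, "linear": [0, 0, -6], "twist": [0, 0, 0]},
    {"gripper": 0, "linear": [0, 0, -6], "twist": [0, 0, 0]},
    {"gripper": 0, "linear": [0, 0, -6], "twist": [0, 0, 0]},
    {"gripper": 0, "linear": [0, 0, -6], "twist": [0, 0, 0]},
    {"gripper": 0, "linear": [0, 0, -6], "twist": [0, 0, 0]},
    {"gripper": 0, "linear": [0, 0, -6], "twist": [0, 0, 0]},
    {"gripper": 0, "linear": [0, 0, -6], "twist": [0, 0, 0]},
    {"gripper": 0, "linear": [0, 0, -6], "twist": [0, 0, 0]},
    {"gripper": 0, "linear": [0, 0, -6], "twist": [0, 0, 0]},
  ],
)

```text
clock: 36.28
tool_pos: [0.4168, 0.1359, 0.2578]
ee_rot: [3.127, -0.298, -0.001]
ft_force: [0.1, 0.8, -0.6]
finger_gap: 0.0006
grasp_force: 0.0
```

Emit:
move_arm(
  targets=[
    {"gripper": 0, "linear": [0, 0, 1.5], "twist": [0, 0, 0]},
    {"gripper": 0, "linear": [0, 0, 2.5], "twist": [0, 0, 0]},
    {"gripper": 0, "linear": [0, 0, 3.5], "twist": [0, 0, 0]},
    {"gripper": 0, "linear": [0, 0, 4.5], "twist": [0, 0, 0]},
    {"gripper": 0, "linear": [0, 0, 5.3], "twist": [0, 0, 0]},
    {"gripper": 0, "linear": [0, 0, 5.8], "twist": [0, 0, 0]},
    {"gripper": 0, "linear": [0, 0, 6], "twist": [0, 0, 0]},
    {"gripper": 0, "linear": [0, 0, 6], "twist": [0, 0, 0]},
    {"gripper": 0, "linear": [0, 0, 6], "twist": [0, 0, 0]},
    {"gripper": 0, "linear": [0, 0, 6], "twist": [0, 0, 0]},
  ],
)

```text
clock: 37.12
tool_pos: [0.4164, 0.136, 0.2]
ee_rot: [-3.127, 0.298, -0.002]
ft_force: [-2.9, 0.6, 21.4]
finger_gap: 0.0004
grasp_force: 11.1
```

Emit:
move_arm(
  targets=[
    {"gripper": 0, "linear": [0, 0, -1.5], "twist": [0, 0, 0]},
    {"gripper": 0, "linear": [0, 0, -3], "twist": [0, 0, 0]},
    {"gripper": 0, "linear": [0, 0, -4.5], "twist": [0, 0, 0]},
    {"gripper": 0, "linear": [0, 0, -6], "twist": [0, 0, 0]},
    {"gripper": 0, "linear": [0, 0, -6], "twist": [0, 0, 0]},
    {"gripper": 0, "linear": [0, 0, -6], "twist": [0, 0, 0]},
    {"gripper": 0, "linear": [0, 0, -6], "twist": [0, 0, 0]},
    {"gripper": 0, "linear": [0, 0, -6], "twist": [0, 0, 0]},
    {"gripper": 0, "linear": [0, 0, -6], "twist": [0, 0, 0]},
    {"gripper": 0, "linear": [0, 0, -6], "twist": [0, 0, 0]},
    {"gripper": 0, "linear": [0, 0, -6], "twist": [0, 0, 0]},
    {"gripper": 0, "linear": [0, 0, -6], "twist": [0, 0, 0]},
  ],
)

```text
clock: 38.12
tool_pos: [0.4168, 0.1359, 0.2578]
ee_rot: [3.127, -0.298, -0.001]
ft_force: [0.3, -0.7, 0.5]
finger_gap: 0.0003
grasp_force: 0.0
```

```bash
python3 d.py d3
```

```text
red [0.4252 0.1347] size [0.03  0.015] yaw 1.382 px [312. 223.]
[0.4168644  0.13590529 0.25792337]
```

View pics/d3.png

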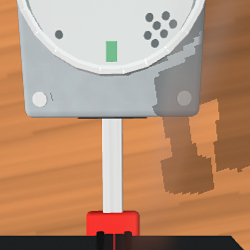

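The pointer has gone out of the crop, as it should at 3, and the lever is back up. Now the last stroke, then a retreat upwards.

Emit:
move_arm(
  targets=[
    {"gripper": 0, "linear": [0, 0, 1.5], "twist": [0, 0, 0]},
    {"gripper": 0, "linear": [0, 0, 2.5], "twist": [0, 0, 0]},
    {"gripper": 0, "linear": [0, 0, 3.5], "twist": [0, 0, 0]},
    {"gripper": 0, "linear": [0, 0, 4.5], "twist": [0, 0, 0]},
    {"gripper": 0, "linear": [0, 0, 5.3], "twist": [0, 0, 0]},
    {"gripper": 0, "linear": [0, 0, 5.8], "twist": [0, 0, 0]},
    {"gripper": 0, "linear": [0, 0, 6], "twist": [0, 0, 0]},
    {"gripper": 0, "linear": [0, 0, 6], "twist": [0, 0, 0]},
    {"gripper": 0, "linear": [0, 0, 6], "twist": [0, 0, 0]},
    {"gripper": 0, "linear": [0, 0, 6], "twist": [0, 0, 0]},
  ],
)

```text
clock: 39.0
tool_pos: [0.4165, 0.136, 0.2]
ee_rot: [-3.127, 0.298, -0.002]
ft_force: [-2.7, -0.2, 21.9]
finger_gap: 0.0005
grasp_force: 10.9
```

Emit:
move_arm(
  targets=[
    {"gripper": 0, "linear": [0, 0, -1.5], "twist": [0, 0, 0]},
    {"gripper": 0, "linear": [0, 0, -3], "twist": [0, 0, 0]},
    {"gripper": 0, "linear": [0, 0, -4.5], "twist": [0, 0, 0]},
    {"gripper": 0, "linear": [0, 0, -6], "twist": [0, 0, 0]},
    {"gripper": 0, "linear": [0, 0, -9], "twist": [0, 0, 0]},
    {"gripper": 0, "linear": [0, 0, -12], "twist": [0, 0, 0]},
    {"gripper": 0, "linear": [0, 0, -15], "twist": [0, 0, 0]},
    {"gripper": 0, "linear": [0, 0, -18], "twist": [0, 0, 0]},
    {"gripper": 0, "linear": [0, 0, -20], "twist": [0, 0, 0]},
    {"gripper": 0, "linear": [0, 0, -20], "twist": [0, 0, 0]},
    {"gripper": 0, "linear": [0, 0, -20], "twist": [0, 0, 0]},
    {"gripper": 0, "linear": [0, 0, -20], "twist": [0, 0, 0]},
  ],
)

```text
clock: 40.0
tool_pos: [0.4163, 0.1358, 0.3974]
ee_rot: [3.127, -0.298, -0.003]
ft_force: [0.4, -0.4, -0.3]
finger_gap: 0.0006
grasp_force: 0.0
```

Run:
```python
from h import *
g=vision.grab_frame("wrist");cv2.imwrite("pics/d4.png",g["pixels"][...,::-1])
```

```text
(no output)
```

View pics/d4.png

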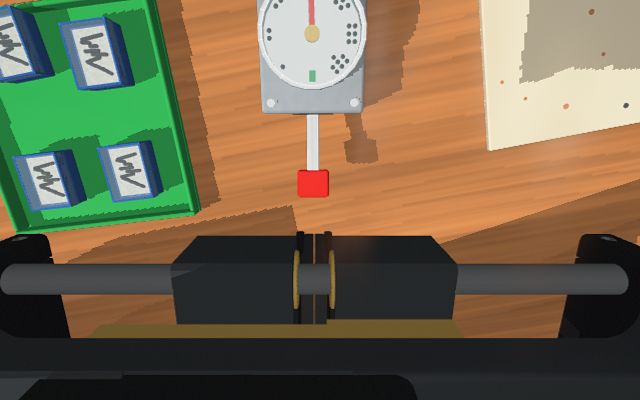

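The pointer, from (312,33) up to (311,5), points directly away from the green bar, so the dial reads 4. The lever is up and the four boxes lie in the tray.

```bash
python3 -c "
from rig import r
print(r.finish_job())"
```

```text
the job is handed in; nothing more can be done
None
```

I moved all four blue boxes into the green tray, lying flat with lids up, and pressed the lever four times; the dial reads 4 and the job is handed in.

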